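Leak-test the welded bells: slide them to the test rings and sniff their seams

TASK

The steel bell housings stand mouth-down over the gas ports of the leak-test plate, full of tracer gas: first shut the gas valve fully, then slide each bell by its lug along the plate to a test ring of its own (any ring, centred on it), never lifting or tipping it, since the gas would escape. Then take the leak detector from its cradle and, with the bells on their rings, guide its tip slowly (about 2 cm a second) a few millimetres above each bell's straight weld bead, from the lug through to the far end, the smallest bell first, as it holds the least gas, and the largest last. Finally lay the detector back in its cradle; leave the bottle and the tin alone.

Things in the scene. Friction and masses are not known exactly. Their poses are not given: they have to be found in the camera images.
- bell_small: Small round steel bell, mouth-down (solid), 60 mm across the foot, 54 above, 42 high, 300 g; may be absent (None). Origin: centre of underside, z up. Lug on its flat top at x = -22 mm: upright plate 10 (x) x 30 (y) mm, 40 tall (top 82 mm above the underside); pinch it from above, fingers closing along x. Weld bead: straight on the top, along x, from the lug to the far edge.
- bell_medium: Medium round steel bell, mouth-down (solid), 70 mm across the foot, 64 above, 42 high, 400 g; may be absent (None). Origin: centre of underside, z up. Lug on its flat top at x = -27 mm: upright plate 10 (x) x 30 (y) mm, 40 tall (top 82 mm above the underside); pinch it from above, fingers closing along x. Weld bead: straight on the top, along x, from the lug to the far edge.
- bell_large: Large round steel bell, mouth-down (solid), 80 mm across the foot, 74 above, 42 high, 520 g; may be absent (None). Origin: centre of underside, z up. Lug on its flat top at x = -32 mm: upright plate 10 (x) x 30 (y) mm, 40 tall (top 82 mm above the underside); pinch it from above, fingers closing along x. Weld bead: straight on the top, along x, from the lug to the far edge.
- seam_small_start (a point): Weld bead of the small bell: its end at the lug, 8 mm clear of it; on the top, x = -9 mm, z = 42 mm in the bell's frame
- seam_small_mid (a point): Weld bead of the small bell: its middle; on the top, x = 8 mm, z = 42 mm in the bell's frame
- seam_small_end (a point): Weld bead of the small bell: its far end, near the top's edge; on the top, x = 24 mm, z = 42 mm in the bell's frame
- seam_medium_start (a point): Weld bead of the medium bell: its end at the lug, 8 mm clear of it; on the top, x = -14 mm, z = 42 mm in the bell's frame
- seam_medium_mid (a point): Weld bead of the medium bell: its middle; on the top, x = 8 mm, z = 42 mm in the bell's frame
- seam_medium_end (a point): Weld bead of the medium bell: its far end, near the top's edge; on the top, x = 29 mm, z = 42 mm in the bell's frame
- seam_large_start (a point): Weld bead of the large bell: its end at the lug, 8 mm clear of it; on the top, x = -19 mm, z = 42 mm in the bell's frame
- seam_large_mid (a point): Weld bead of the large bell: its middle; on the top, x = 8 mm, z = 42 mm in the bell's frame
- seam_large_end (a point): Weld bead of the large bell: its far end, near the top's edge; on the top, x = 34 mm, z = 42 mm in the bell's frame
- test_plate: Fixed leak-test plate, 204 (x) x 460 mm (y), origin bottom centre, ground top at z = 8 mm (bells slide easily, friction 0.2), rim 8 mm wide, 12 mm above the top. Four rings at the right: x = -42 (front), +42 (rear), y = -168, -84 mm. Three flush brass gas ports: x = -42, y = 0, 84, 168. Valve: front edge, x = -120, y = -30; gas cylinder 64 mm across, 206 tall: x = 30, y = 272
- ring_0 (a point): Centre of the front right (outer) test ring (concentric engraved circles of 63, 73 and 83 mm, flush), on the plate's top
- ring_1 (a point): Centre of the front inner test ring (concentric engraved circles of 63, 73 and 83 mm, flush), on the plate's top
- ring_2 (a point): Centre of the rear right (outer) test ring (concentric engraved circles of 63, 73 and 83 mm, flush), on the plate's top. Just right of the plate an open tub, 150 mm tall, fills the bench's front (x 0.22 to 0.55, y -0.34 to 0.05)
- ring_3 (a point): Centre of the rear inner test ring (concentric engraved circles of 63, 73 and 83 mm, flush), on the plate's top. Behind the plate stands a microscope: its stage begins at x = 0.59 (y 0.16 to 0.49, 107 mm up), a manipulator head hangs at x 0.60 to 0.69, y 0.06 to 0.20, from 219 mm up, the eyepieces reach x = 0.61 at y 0.25 to 0.38, 390 mm up: reach in from the front
- valve (a joint): Quarter-turn gas valve: 0 = open (lever along the pipe, pointing to the plate's -y), 1.57 = shut against its stop (lever across the pipe, pointing to the plate's -x); it turns clockwise from above about the vertical through valve_axis and stays where it is left; about 0.08 N m to turn
- valve_axis (a point): Point on the valve's turning axis at the lever's mid-height, 51 mm above the bench. The lever is a level bar 13 mm wide and 14 mm high that ends 86 mm from the axis, with 40 mm of free height under it
- cradle_seat (a point): Seat in the fixed grey cradle (foot 150 x 56 mm): two posts with black U-shaped saddles 42 mm either side of this point along its x (each 16 mm thick), floors 112 mm up, 41 mm wide inside, lips to 135 mm. A microscope manipulator hangs to its left: come and go over the tub. The seated detector's origin lies on this point, its x along this x
- detector: Hand-held leak detector, 200 g: case 130 (x) x 36 (y) x 28 mm (z), origin at the centre of its underside, x to the nose; a thin gooseneck bends down from the nose to the probe tip, 100 mm ahead of and 80 mm below the origin. Starts level in the cradle. Grip from above across the 36 mm width, midway between the saddles (68 mm free), 14 mm above the underside
- detector_tip (a point): Lower end of the probe tip (9 mm across)
- solvent_bottle: Bystander: loose white bottle with a grey cap, 54 mm across, 150 mm tall, origin at its bottom
- screw_box: Bystander: loose round grey tin, 64 mm across, 28 mm high, origin at its bottom

How it is judged:
On the way, in this order (a step that is already met when the one before it is completed fails the run):
1. the gas valve is shut while every bell is still off the test rings (value of joint valve above 1.45 rad and horizontal distance between each of bell_small, bell_medium, bell_large and ring_0 above 0.03 m and horizontal distance between each of bell_small, bell_medium, bell_large and ring_1 above 0.03 m and horizontal distance between each of bell_small, bell_medium, bell_large and ring_2 above 0.03 m and horizontal distance between each of bell_small, bell_medium, bell_large and ring_3 above 0.03 m), for 0.2 s.
2. the small bell stands on a test ring and the probe tip, moving slowly, is within 9 mm of its seam's end by the lug ((horizontal distance between bell_small and ring_0 below 0.015 m or horizontal distance between bell_small and ring_1 below 0.015 m or horizontal distance between bell_small and ring_2 below 0.015 m or horizontal distance between bell_small and ring_3 below 0.015 m) and distance between detector_tip and seam_small_start below 0.009 m), for 0.25 s.
3. the small bell stands on a test ring and the probe tip, moving slowly, is within 9 mm of its seam's middle ((horizontal distance between bell_small and ring_0 below 0.015 m or horizontal distance between bell_small and ring_1 below 0.015 m or horizontal distance between bell_small and ring_2 below 0.015 m or horizontal distance between bell_small and ring_3 below 0.015 m) and distance between detector_tip and seam_small_mid below 0.009 m), for 0.25 s.
4. the small bell stands on a test ring and the probe tip, moving slowly, is within 9 mm of its seam's far end ((horizontal distance between bell_small and ring_0 below 0.015 m or horizontal distance between bell_small and ring_1 below 0.015 m or horizontal distance between bell_small and ring_2 below 0.015 m or horizontal distance between bell_small and ring_3 below 0.015 m) and distance between detector_tip and seam_small_end below 0.009 m), for 0.25 s.
5. the medium bell stands on a test ring and the probe tip, moving slowly, is within 9 mm of its seam's end by the lug ((horizontal distance between bell_medium and ring_0 below 0.015 m or horizontal distance between bell_medium and ring_1 below 0.015 m or horizontal distance between bell_medium and ring_2 below 0.015 m or horizontal distance between bell_medium and ring_3 below 0.015 m) and distance between detector_tip and seam_medium_start below 0.009 m), for 0.25 s.
6. the medium bell stands on a test ring and the probe tip, moving slowly, is within 9 mm of its seam's middle ((horizontal distance between bell_medium and ring_0 below 0.015 m or horizontal distance between bell_medium and ring_1 below 0.015 m or horizontal distance between bell_medium and ring_2 below 0.015 m or horizontal distance between bell_medium and ring_3 below 0.015 m) and distance between detector_tip and seam_medium_mid below 0.009 m), for 0.25 s.
7. the medium bell stands on a test ring and the probe tip, moving slowly, is within 9 mm of its seam's far end ((horizontal distance between bell_medium and ring_0 below 0.015 m or horizontal distance between bell_medium and ring_1 below 0.015 m or horizontal distance between bell_medium and ring_2 below 0.015 m or horizontal distance between bell_medium and ring_3 below 0.015 m) and distance between detector_tip and seam_medium_end below 0.009 m), for 0.25 s.
8. the large bell stands on a test ring and the probe tip, moving slowly, is within 9 mm of its seam's end by the lug ((horizontal distance between bell_large and ring_0 below 0.015 m or horizontal distance between bell_large and ring_1 below 0.015 m or horizontal distance between bell_large and ring_2 below 0.015 m or horizontal distance between bell_large and ring_3 below 0.015 m) and distance between detector_tip and seam_large_start below 0.009 m), for 0.25 s.
9. the large bell stands on a test ring and the probe tip, moving slowly, is within 9 mm of its seam's middle ((horizontal distance between bell_large and ring_0 below 0.015 m or horizontal distance between bell_large and ring_1 below 0.015 m or horizontal distance between bell_large and ring_2 below 0.015 m or horizontal distance between bell_large and ring_3 below 0.015 m) and distance between detector_tip and seam_large_mid below 0.009 m), for 0.25 s.
10. the large bell stands on a test ring and the probe tip, moving slowly, is within 9 mm of its seam's far end ((horizontal distance between bell_large and ring_0 below 0.015 m or horizontal distance between bell_large and ring_1 below 0.015 m or horizontal distance between bell_large and ring_2 below 0.015 m or horizontal distance between bell_large and ring_3 below 0.015 m) and distance between detector_tip and seam_large_end below 0.009 m), for 0.25 s.
At the end, for the whole second after the job is handed in: Every bell stands at rest with its axis within 15 mm of a test ring's centre, the valve is shut (joint over 1.45 rad), and the detector rests level in its cradle within 12 mm and 0.12 rad of its seat ((horizontal distance between bell_small and ring_0 below 0.015 m or horizontal distance between bell_small and ring_1 below 0.015 m or horizontal distance between bell_small and ring_2 below 0.015 m or horizontal distance between bell_small and ring_3 below 0.015 m) and (horizontal distance between bell_medium and ring_0 below 0.015 m or horizontal distance between bell_medium and ring_1 below 0.015 m or horizontal distance between bell_medium and ring_2 below 0.015 m or horizontal distance between bell_medium and ring_3 below 0.015 m) and (horizontal distance between bell_large and ring_0 below 0.015 m or horizontal distance between bell_large and ring_1 below 0.015 m or horizontal distance between bell_large and ring_2 below 0.015 m or horizontal distance between bell_large and ring_3 below 0.015 m) and linear speed of each of bell_small, bell_medium, bell_large, detector below 0.01 m/s and value of joint valve above 1.45 rad and distance between detector and cradle_seat below 0.012 m and angle between the x axis of detector and the x axis of cradle_seat, either way round below 0.12 rad); the robot touches nothing.
It fails at once if a bell is lifted more than 8 mm off the plate, or tipped more than 0.25 rad (z of any of bell_small, bell_medium, bell_large in the frame of test_plate above 0.016 m or angle between any of bell_small, bell_medium, bell_large's own z axis and vertical above 0.25 rad).
It fails at once if the bottle or the tin is moved more than 30 mm (distance of any of solvent_bottle, screw_box from where it was at the start of the episode above 0.03 m).
Of bell_small, bell_medium, bell_large only 2 to 3 are there at a start; the rules pass over those that are not, and their reading is None.
At some moment in a run one of bell_small, bell_medium, bell_large may be knocked a few centimetres aside while the robot is not near it.
It also fails if it takes over 210 s, if anything falls off the work surface, if the arm or the gripper's body presses on something with over 40 N, if the wrist force passes 120 N, or if a joint passes its speed limit or range.

ROBOT

A 6-joint arm with a two-finger parallel gripper is mounted at the origin on a cart in front of the work surface, level with it; the furniture and walls round the work are solid. World frame = base frame: x ahead of the robot, y to its left, z up, the work surface at z = 0. Lengths are in m, angles in rad, forces in N, time in s.
With the tool pointing down it reaches from about 0.375 to 0.825 m from the base axis. Payload 5.5 kg.
Tool frame: the origin (TCP) lies at the very end of the fingers, on their centre line; the grasp point (between the pads) lies 19 mm behind it (manip.grip_depth is the distance from the TCP to the grasp point, in m); z points along the fingers, y is the line along which they close (so a half turn about z gives the same grasp; the last joint's range is limited). The gripper opens to 85 mm and grips with 20 to 120 N. Pads are 22 mm wide; open, the fingers measure 114 mm over their backs; the gripper's body (76 mm by 85 mm) begins 54 mm behind the grasp point. The pads swing forward as they close: fully open they stand 13 mm farther back than shut.
Start: joints at [-1.229, 0.314, -0.047, 1.21, 0, 1.571], TCP at [0.201, -0.565, 0.231] pointing down, gripper open.
Joint ranges: [-2.67, 2.67], [-0.69, 1.73], [-1.03, 1.25], [-2.08, 2.16], [-1.42, 1.45], [-3.14, 3.14]. Speed limits (rad/s): [2.39, 2.39, 3.01, 3.14, 3.14, 3.14].

INTERFACE

Orientations are given as [roll, pitch, yaw] about the fixed x, y, z axes, in that order (R = Rz(yaw) Ry(pitch) Rx(roll)).
In Python, from workcell import telemetry, imaging, order, manip gives the robot as it stands.
- The arm moves only by the shell command python3 -m inch 'ROWS'. ROWS is JSON, a list of rows, each a list of 3 entries, a list of its own where there are three numbers: the opening, from -1 (shut) to 1 (fully open), then the shift along the tool's x, y, z in m, then the turn, a rotation vector about the tool's x, y, z in rad. A call has 1 to 20 rows; each row shifts and turns the commanded pose from where the row before left it, along the tool's axes as they then stand; what a row does not reach is not made up. A row lasts 1/10 s, in which the tool goes at most 50 mm and 8.59 degrees, less where a joint would pass 70% of its speed; a pose out of reach is approached as far as the arm can. A call with a gripper value outside its range is refused whole. The fingers move at their own pace and stop on an object; the grip force is fixed at half the most. Time passes only in rows, so rows that do not move let the fingers close. It gives the time, the measured TCP pose, the force, the opening and the grip force at its end, in the units of the state.
- telemetry.get_state(): the state, without advancing time (a new reading comes with each control period).
- imaging.read_camera(name): name is "scene" or "side" or "wrist"; returns a dict with "color" (480x640x3 uint8, red, green, blue), "depth" (480x640 float32, m along the optical axis (not along the pixel's ray), 0 where there is no reading), "intrinsics" (3x3 intrinsics, pixels), "dist" ([k1, k2, p1, p2, k3] as OpenCV has them; the pictures are not rectified), "extrinsics" (4x4, takes a point from camera to world coordinates). Camera axes: x right, y down, z forward; pixel columns grow to the right and rows downward; lengths in m; the calibration is good to about 2 mm. A picture is of the moment at which its call begins.
- order.close_job(): hands the job in; it is judged then, once.
Trained networks look in the newest picture that a camera, given by its name, has taken for a name from the list of things; names that differ only in an ending like _2 or _b are one class to them, and where a whole thing is asked for, a point or a joint stands for the part that bears it (a point fixed in the world has none). Each returns a list of dicts, best first, with "score" (0 to 1); they miss things now and then, are a little off and sometimes report something else, mostly with a low value. They report only what shows in the picture. A call takes as long as a camera call.
- imaging.silhouettes(camera, thing): "mask" (480x640 bool, what is visible of it).
- imaging.spot_point(camera, thing): "centre" ([x, y, z] in m, in world coordinates, good to about 4 mm: a listed point, or the origin of a listed thing).
The state is a dict: "time": time; "joints": joint angles; "joint_velocities": joint speeds; "joint_efforts": joint torques, N m; "ee_pos": TCP position; "orientation": TCP orientation; "force": force on the tool from outside, world axes, zero at the start; "moment": the same for the moment, N m; "finger_gap": finger opening in m; "grip_force": force on a finger pad.
Only numpy, scipy, OpenCV 4.12 (cv2) and the standard library are available. Lean on these libraries where they do the work, as an engineer would, in place of code of your own. Each camera call takes 0.05 s, during which the arm holds its last target. There are 200 camera calls.

## Working session

There is one attempt and no reset: what is moved stays moved. The work goes in short steps, Python scripts to look and compute and a shell command to move; the robot and the scene stay as the last step left them, time stands still between calls to the robot, and variables do not carry over. Pictures are saved under pics/ and viewed, at most 14 in all, crops included, and the job is handed in when it is done.

```bash
mkdir -p pics; ls; cat > h.py <<'E'
import numpy as np, cv2
from workcell import telemetry, imaging, order, manip
from scipy.spatial.transform import Rotation as R
def cam(n,save=None):
    c=imaging.read_camera(n)
    if save: cv2.imwrite('pics/'+save+'.png',c['color'][:,:,::-1])
    return c
def world(c,u,v,z=None):
    """pixels -> world, by depth or on plane z"""
    uv=np.array([np.ravel(u),np.ravel(v)],float).T
    n=cv2.undistortPoints(uv.reshape(-1,1,2),c['intrinsics'],np.array(c['dist'])).reshape(-1,2)
    d=np.c_[n,np.ones(len(n))]; E=np.array(c['extrinsics'])
    if z is None:
        dep=c['depth'][uv[:,1].astype(int),uv[:,0].astype(int)]
        return (d*dep[:,None])@E[:3,:3].T+E[:3,3]
    w=d@E[:3,:3].T; s=(z-E[2,3])/w[:,2]
    return w*s[:,None]+E[:3,3]
def pix(c,p):
    E=np.linalg.inv(np.array(c['extrinsics']));
    q,_=cv2.projectPoints(np.atleast_2d(p).astype(float),cv2.Rodrigues(E[:3,:3])[0],E[:3,3],c['intrinsics'],np.array(c['dist']))
    return q.reshape(-1,2)
def spot(cn,*names):
    for n in names:
        for r in imaging.spot_point(cn,n)[:2]: print(cn,n,np.round(r['centre'],4),round(r['score'],2))
def state():
    s=telemetry.get_state()
    print({k:np.round(s[k],4).tolist() for k in ('time','ee_pos','orientation','joints','force','finger_gap','grip_force')})
    return s
E
python3 - <<'E'
from h import *
s=state(); print(manip.grip_depth)
N=['bell_small','bell_medium','bell_large','test_plate','ring_0','ring_1','ring_2','ring_3','valve','valve_axis','cradle_seat','detector','detector_tip','solvent_bottle','screw_box','seam_small_start','seam_small_end','seam_medium_start','seam_medium_end','seam_large_start','seam_large_end']
for cn in('scene','side'):
    c=cam(cn,cn+'0'); print(cn,np.round(c['extrinsics'],3).tolist())
    spot(cn,*N)
E
```

```text
pics
{'time': 0.0, 'ee_pos': [0.2009, -0.5647, 0.2304], 'orientation': [-3.1398, -0.0, 0.3418], 'joints': [-1.229, 0.3143, -0.0481, 1.2102, 0.0, 1.5708], 'force': [-0.0834, -0.22, -0.1937], 'finger_gap': 0.0851, 'grip_force': 0.0}
0.0187
scene [[-0.653, -0.332, 0.681, -0.577], [-0.757, 0.281, -0.589, 1.065], [0.004, -0.901, -0.435, 0.801], [0.0, 0.0, 0.0, 1.0]]
scene bell_small [0.5302 0.1265 0.0089] 0.36
scene bell_medium [0.489  0.3849 0.0053] 0.98
scene bell_large [0.4983 0.4704 0.0068] 0.68
scene test_plate [ 0.5091  0.3042 -0.0036] 0.71
scene test_plate [0.455  0.2245 0.0047] 0.48
scene ring_0 [0.53   0.1291 0.0066] 0.87
scene ring_0 [0.4467 0.1362 0.011 ] 0.86
scene ring_1 [0.53   0.1291 0.0066] 0.87
scene ring_1 [0.4467 0.1362 0.011 ] 0.86
scene ring_2 [0.53   0.1291 0.0066] 0.87
scene ring_2 [0.4467 0.1362 0.011 ] 0.86
scene ring_3 [0.53   0.1291 0.0066] 0.87
scene ring_3 [0.4467 0.1362 0.011 ] 0.86Traceback (most recent call last):
  File "<stdin>", line 6, in <module>
  File "h.py", line 24, in spot
    for r in imaging.spot_point(cn,n)[:2]: print(cn,n,np.round(r['centre'],4),round(r['score'],2))
             ~~~~~~~~~~~~~~~~~~^^^^^^
ValueError: it knows: bell_large, bell_medium, bell_small, cradle_seat, detector, detector_tip, ring, screw_box, seam_large_end, seam_large_mid, seam_large_start, seam_medium_end, seam_medium_mid, seam_medium_sta
```

```bash
python3 - <<'E'
from h import *
c=cam('scene')
spot('scene','valve_axis','cradle_seat','detector','detector_tip','solvent_bottle','screw_box','seam_medium_start','seam_medium_end','seam_large_start','seam_large_end')
for r in imaging.spot_point('scene','ring'): print(np.round(r['centre'],4),r['score'])
c=cam('side','side0')
spot('side','bell_small','bell_medium','bell_large','valve_axis','test_plate','cradle_seat','detector','seam_medium_start','seam_medium_end','seam_large_start','seam_large_end')
for r in imaging.spot_point('side','ring'): print(np.round(r['centre'],4),r['score'])
E
```

```text
scene valve_axis [0.3859 0.2885 0.0526] 0.79
scene valve_axis [0.5128 0.4965 0.0517] 0.53
scene cradle_seat [ 0.6006 -0.088   0.1113] 0.72
scene detector [ 0.604  -0.0863  0.1096] 0.8
scene detector [6.562e-01 6.670e-02 2.000e-04] 0.63
scene detector_tip [ 0.6028 -0.0875  0.1139] 0.65
scene screw_box [ 0.6575  0.0632 -0.0015] 0.9
scene seam_medium_start [0.4868 0.3752 0.0513] 0.57
scene seam_medium_end [0.4882 0.4209 0.0492] 0.84
scene seam_large_start [0.4902 0.4522 0.0485] 0.96
scene seam_large_end [0.5127 0.5    0.0517] 0.95
scene seam_large_end [0.4878 0.4173 0.0468] 0.71
[0.4574 0.2266 0.0065] 0.8
[0.4471 0.1376 0.0083] 0.76
[0.5288 0.1292 0.0099] 0.65
[0.54   0.2064 0.0079] 0.57
side bell_medium [0.4868 0.3904 0.008 ] 0.7
side bell_large [0.4999 0.4702 0.0087] 0.83
side valve_axis [0.3898 0.2904 0.0503] 0.57
side test_plate [5.104e-01 2.990e-01 2.000e-04] 0.97
side cradle_seat [ 0.6067 -0.0889  0.1147] 0.63
side detector [ 0.6047 -0.0874  0.1173] 0.7
side seam_medium_start [0.4898 0.3709 0.0487] 0.76
side seam_medium_start [0.5271 0.1275 0.0076] 0.58
side seam_medium_end [0.486  0.4173 0.051 ] 0.56
side seam_medium_end [0.4607 0.2226 0.0066] 0.29
side seam_large_start [0.4901 0.4513 0.0497] 0.95
side seam_large_start [0.5106 0.3013 0.0012] 0.18
side seam_large_end [0.51   0.4944 0.0512] 0.95
[0.536  0.2084 0.0127] 0.92
[0.4592 0.2209 0.0064] 0.89
[0.5273 0.1294 0.0058] 0.68
[0.4461 0.1418 0.009 ] 0.67
```

View pics/scene0.png

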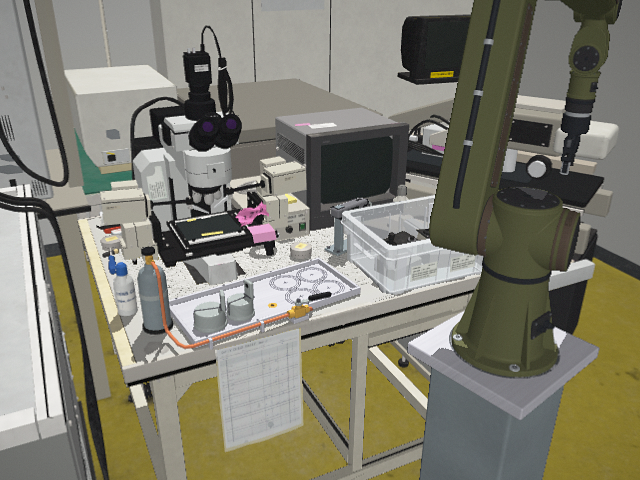

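View pics/side0.png

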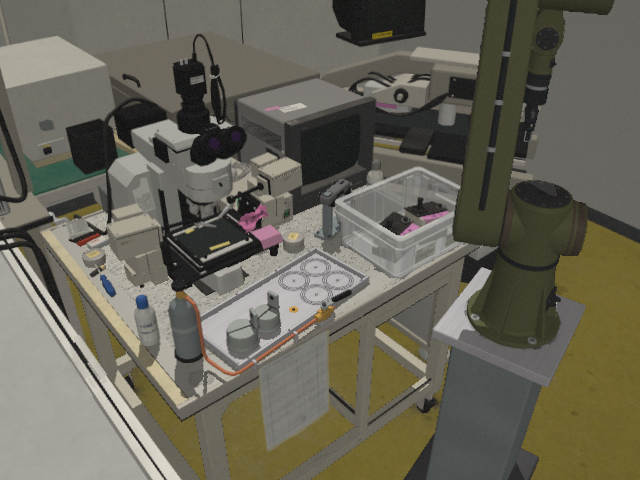

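The scene shows two bells: the medium at px (240,303) and the large at (208,318), with the small one absent. The valve lever is at (318,296), the tin at (300,252), and the cradle with the detector near (345,215).

```bash
python3 - <<'E'
from h import *
# plate fit from ring spots
P=np.array([[-42,-168],[-42,-84],[42,-168],[42,-84],[0,0],[-120,-30]])/1000
W=np.array([[.4466,.1378],[.4583,.2237],[.5283,.1293],[.538,.2074],[.510,.3015],[.388,.2895]])
a=P-P.mean(0);b=W-W.mean(0)
th=np.arctan2((a[:,0]*b[:,1]-a[:,1]*b[:,0]).sum(),(a*b).sum());c_,s_=np.cos(th),np.sin(th)
Rm=np.array([[c_,-s_],[s_,c_]]);t=W.mean(0)-Rm@P.mean(0)
print('plate',t,th,np.round(P@Rm.T+t-W,4).tolist());
print('rings',np.round(P[:4]@Rm.T+t,4).tolist(),'axis',Rm@P[5]+t)
for cn in('scene','side'):
    c=cam(cn)
    for r in imaging.silhouettes(cn,'detector')[:2]:
        v,u=np.nonzero(r['mask']); w=world(c,u,v); w=w[(c['depth'][v,u]>0)]
        k=(w[:,2]>.125)&(w[:,2]<.16)
        print(cn,r['score'],len(w),k.sum(),np.round(w.min(0),3),np.round(w.max(0),3))
        if k.sum()>10:
            q=w[k][:,:2]; m=np.median(q,0); vv=np.linalg.svd(q-m)[2][0]; print(np.round(m,4),np.degrees(np.arctan2(vv[1],vv[0])))
        lo=w[w[:,2]<.1]; print('low',len(lo),np.round(lo.mean(0),3) if len(lo) else '')
    spot(cn,'detector_tip','solvent_bottle')
    crop=c['color'][160:290,290:450]; cv2.imwrite(f'pics/crop_{cn}.png',cv2.resize(crop,None,fx=4,fy=4)[:,:,::-1])
a=[cv2.imread(f'pics/crop_{n}.png')for n in('scene','side')]
cv2.imwrite('pics/crops.png',cv2.resize(np.hstack(a),(800,325)))
E
```

```text
plate [0.51090384 0.30002216] -0.1456328569851779 [[-0.0016, 0.0021], [-0.0011, -0.0007], [-0.0002, -0.0016], [0.0023, 0.0034], [0.0009, -0.0015], [-0.0002, -0.0017]]
rings [[0.445, 0.1399], [0.4572, 0.223], [0.5281, 0.1277], [0.5403, 0.2108]] axis [0.38782057 0.28775397]
scene 0.59 376 322 [ 0.54  -0.25   0.072] [ 0.719 -0.015  0.152]
[ 0.5946 -0.076 ] 93.674260721377
low 4 [ 0.709 -0.208  0.083]
scene 0.55 980 0 [0.454 0.387 0.003] [0.576 0.511 0.091]
low 980 [0.482 0.475 0.039]
scene detector_tip [0.5144 0.4963 0.0498] 0.63
scene detector_tip [0.4998 0.4759 0.0494] 0.51
side 0.74 436 372 [ 0.572 -0.285  0.058] [ 0.701 -0.015  0.147]
[ 0.5961 -0.0794] 92.24862016736053
low 5 [ 0.687 -0.233  0.067]
side detector_tip [ 0.6113 -0.1876  0.0324] 0.94
side detector_tip [0.655  0.063  0.0016] 0.46
side solvent_bottle [0.4593 0.2231 0.006 ] 0.68
```

View pics/crops.png

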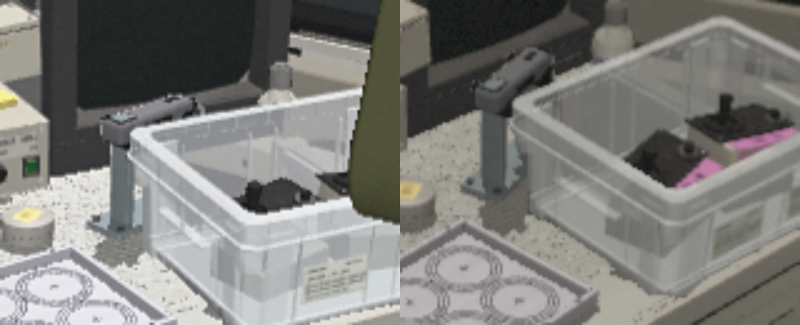

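The detector's nose points toward -y (yaw about -1.5), and its tip is near (0.61,-0.19). The solvent bottle stands behind the tub, at px (614,30) in the right-hand crop. I'll move towards the plate now.

```bash
python3 -m inch '[[-1,[0,0,-0.01],[0,0,0.0855]],[-1,[0,0,-0.01],[0,0,0.0855]],[-1,[0,0,-0.01],[0,0,0.0855]],[-1,[0,0,-0.01],[0,0,0.0855]],[-1,[0.025,-0.0265,-0.005],[0,0,0]],[-1,[0.025,-0.0265,-0.005],[0,0,0]],[-1,[0.025,-0.0265,-0.005],[0,0,0]],[-1,[0.025,-0.0265,-0.005],[0,0,0]],[-1,[0.025,-0.0265,-0.005],[0,0,0]],[-1,[0.025,-0.0265,-0.005],[0,0,0]],[-1,[0.025,-0.0265,-0.005],[0,0,0]],[-1,[0.025,-0.0265,-0.005],[0,0,0]],[-1,[0.025,-0.0265,-0.005],[0,0,0]],[-1,[0.025,-0.0265,-0.005],[0,0,0]]]'
python3 -m inch '[[-1,[0,-0.04,0],[0,0,0]],[-1,[0,-0.04,0],[0,0,0]],[-1,[0,-0.04,0],[0,0,0]],[-1,[0,-0.04,0],[0,0,0]],[-1,[0,-0.04,0],[0,0,0]],[-1,[0,-0.04,0],[0,0,0]],[-1,[0,-0.04,0],[0,0,0]],[-1,[0,-0.04,0],[0,0,0]],[-1,[0,-0.04,0],[0,0,0]],[-1,[0,-0.04,0],[0,0,0]],[-1,[0,-0.04,0],[0,0,0]],[-1,[0,-0.04,0],[0,0,0]],[-1,[0,-0.02,0],[0,0,0]],[-1,[0,0,0],[0,0,0]],[-1,[0,0,0],[0,0,0]]]'
python3 - <<'E'
from h import *
state(); c=cam('wrist','w1'); print(np.round(c['extrinsics'],3).tolist())
spot('wrist','valve_axis','bell_medium','bell_large','seam_medium_start','seam_medium_end','seam_large_start','seam_large_end','valve')
for r in imaging.spot_point('wrist','ring'): print(np.round(r['centre'],4),r['score'])
E
```

```text
time: 3.5
ee_pos: [0.452, -0.2991, 0.3217]
orientation: [3.141, -0.0, -0.0]
force: [1.4, 0.1, -0.8]
finger_gap: -0.0
grip_force: 0.0
time: 5.0
ee_pos: [0.4485, 0.0923, 0.3291]
orientation: [-3.048, 0.001, 0.136]
force: [-0.3, -0.1, 0.4]
finger_gap: -0.0
grip_force: 0.0
{'time': 5.0, 'ee_pos': [0.4485, 0.0923, 0.3291], 'orientation': [-3.0481, 0.0011, 0.1364], 'joints': [0.1355, 0.0199, -0.1807, 1.3714, 0.0935, 3.1406], 'force': [-0.2721, -0.0875, 0.4155], 'finger_gap': -0.0, 'grip_force': 0.0}
[[0.135, -0.938, -0.318, 0.528], [-0.986, -0.158, 0.046, 0.09], [-0.093, 0.308, -0.947, 0.47], [0.0, 0.0, 0.0, 1.0]]
wrist valve_axis [0.3861 0.2868 0.0495] 0.73
wrist bell_medium [0.4876 0.3869 0.0093] 0.59
wrist bell_large [0.4986 0.4646 0.0068] 0.59
wrist seam_medium_start [0.4893 0.375  0.0469] 0.72
wrist seam_medium_end [0.4919 0.4174 0.0536] 0.7
wrist seam_large_start [0.49   0.4496 0.051 ] 0.75
wrist seam_large_end [0.5142 0.497  0.0499] 0.77
wrist seam_large_end [0.5278 0.1299 0.0084] 0.6Traceback (most recent call last):
  File "<stdin>", line 3, in <module>
  File "h.py", line 24, in spot
    for r in imaging.spot_point(cn,n)[:2]: print(cn,n,np.round(r['centre'],4),round(r['score'],2))
             ~~~~~~~~~~~~~~~~~~^^^^^^
ValueError: it knows: bell_large, bell_medium, bell_small, cradle_seat, detector, detector_tip, ring, screw_box, seam_large_end, seam_large_mid, seam_large_start, seam_medium_end, seam_medium_mid, seam_medium_sta
```

View pics/w1.png

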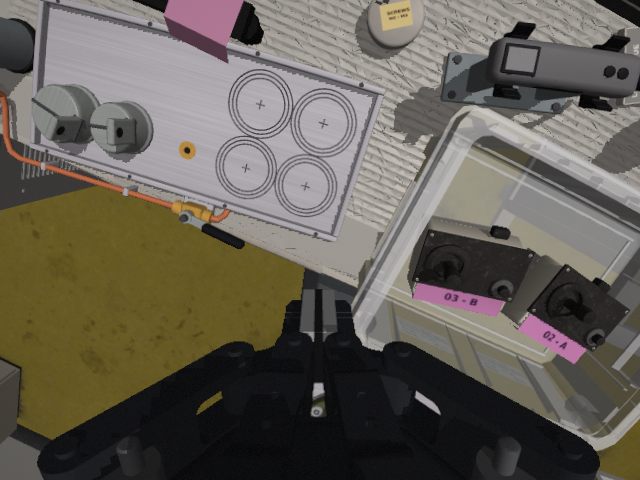

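The wrist view shows the rings at px (260,104), (322,123), (245,167) and (305,186), the medium bell at (121,128) and the large at (63,115). The open valve lever is at (210,228). J6 reached its limit, so I'll use the half-turned wrist (yaw near 1.57 to pi).

```bash
cat >> h.py <<'E'
def go(p=None,yaw=None,rpy=None):
    """print tool-frame shift and turn from measured pose to target"""
    s=telemetry.get_state(); R0=R.from_euler('xyz',s['orientation']); 
    R1=R.from_euler('xyz',[np.pi,0,yaw]) if yaw is not None else R0
    rv=(R0.inv()*R1).as_rotvec(); d=np.zeros(3) if p is None else np.array(p)-s['ee_pos']
    print('turn first',np.round(rv,4),'then shift',np.round(R1.inv().apply(d),4),'| shift in present axes',np.round(R0.inv().apply(d),4))
E
python3 - <<'E'
from h import *
go([.41,.215,.20],1.57)
c=cam('wrist')
w=world(c,[305,245,322,260,187],[186,167,123,104,151],.008); print(np.round(w,4))
P=np.array([[-42,-168],[-42,-84],[42,-168],[42,-84],[-42,0]])/1000;W=w[:,:2]
a=P-P.mean(0);b=W-W.mean(0)
th=np.arctan2((a[:,0]*b[:,1]-a[:,1]*b[:,0]).sum(),(a*b).sum());Rm=np.array([[np.cos(th),-np.sin(th)],[np.sin(th),np.cos(th)]]);t=W.mean(0)-Rm@P.mean(0)
print(t,th,np.round(P@Rm.T+t-W,4).tolist());print(np.round(P@Rm.T+t,4).tolist(),Rm@[-.12,-.03]+t)
E
```

```text
turn first [-0.0781 -0.0664 -1.4326] then shift [ 0.1226 -0.0385  0.1291] | shift in present axes [-0.0212 -0.114   0.1404]
[[0.4428 0.1403 0.008 ]
 [0.4561 0.2239 0.008 ]
 [0.5259 0.1289 0.008 ]
 [0.5385 0.2107 0.008 ]
 [0.4663 0.3059 0.008 ]]
[0.5086817  0.30050759] -0.1437115824781222 [[0.0003, -0.0001], [-0.001, -0.0005], [0.0003, -0.0007], [-0.0003, 0.0007], [0.0008, 0.0006]]
[[0.4431, 0.1403], [0.4551, 0.2234], [0.5262, 0.1282], [0.5382, 0.2114], [0.4671, 0.3065]] [0.38562223 0.28800295]
```

```bash
python3 -m inch '[[-1,[0,0,0],[-0.0078,-0.0066,-0.1433]],[-1,[0,0,0],[-0.0078,-0.0066,-0.1433]],[-1,[0,0,0],[-0.0078,-0.0066,-0.1433]],[-1,[0,0,0],[-0.0078,-0.0066,-0.1433]],[-1,[0,0,0],[-0.0078,-0.0066,-0.1433]],[-1,[0,0,0],[-0.0078,-0.0066,-0.1433]],[-1,[0,0,0],[-0.0078,-0.0066,-0.1433]],[-1,[0,0,0],[-0.0078,-0.0066,-0.1433]],[-1,[0,0,0],[-0.0078,-0.0066,-0.1433]],[-1,[0,0,0],[-0.0078,-0.0066,-0.1433]],[-1,[0.031,-0.008,0.032],[0,0,0]],[-1,[0.031,-0.008,0.032],[0,0,0]],[-1,[0.031,-0.008,0.032],[0,0,0]],[-1,[0.031,-0.008,0.032],[0,0,0]],[-1,[0,0,0],[0,0,0]],[-1,[0,0,0],[0,0,0]]]'
python3 -c "
from h import *
go([.409,.219,.033],1.45); state()"
```

```text
time: 7.05
ee_pos: [0.4158, 0.2167, 0.2007]
orientation: [-3.141, 0.001, 1.573]
force: [0.3, -0.4, 0.5]
finger_gap: -0.0001
grip_force: 0.0
turn first [-0.001   0.0008  0.1225] then shift [ 0.0014 -0.007   0.1677] | shift in present axes [ 0.0024 -0.0066  0.1677]
{'time': 7.05, 'ee_pos': [0.4158, 0.2167, 0.2007], 'orientation': [-3.1405, 0.0008, 1.5725], 'joints': [0.4807, 0.085, -0.4007, 1.0864, -0.0002, 2.0497], 'force': [0.3462, -0.4261, 0.4565], 'finger_gap': -0.0001, 'grip_force': 0.0}
```

```bash
python3 -m inch '[[-1,[0,0,0],[0,0,0.0728]],[-1,[0,0,0],[0,0,0.0728]],[-1,[0.001,-0.006,0.03],[0,0,0]],[-1,[0.001,-0.006,0.03],[0,0,0]],[-1,[0,-0.001,0.03],[0,0,0]],[-1,[0,0,0.03],[0,0,0]],[-1,[0,0,0.02],[0,0,0]],[-1,[0,0,0.02],[0,0,0]],[-1,[0,0,0.008],[0,0,0]],[-1,[0,0,0],[0,0,0]],[-1,[0,0,0],[0,0,0]]]'
python3 -c "
from h import *
s=state(); c,d=np.cos(-.1437),np.sin(-.1437); v=np.array(s['ee_pos'][:2])-[.3865,.288]; print(v@[c,d],v@[-d,c])"
```

```text
time: 8.15
ee_pos: [0.4051, 0.2207, 0.0343]
orientation: [3.14, -0.001, 1.424]
force: [0.2, 0.3, -0.6]
finger_gap: -0.0
grip_force: 0.0
{'time': 8.15, 'ee_pos': [0.4051, 0.2207, 0.0343], 'orientation': [3.1399, -0.0014, 1.4243], 'joints': [0.4987, 0.2359, -0.6472, 0.6855, 0.0001, 2.2159], 'force': [0.1612, 0.3371, -0.5716], 'finger_gap': -0.0, 'grip_force': 0.0}
0.028090844909581192 -0.06395280596112783
```

```bash
python3 -m inch '[[-1,[0.002,-0.007,0],[0,0,0]],[-1,[-0.0017,-0.0083,0],[0,0,0]],[-1,[-0.0017,-0.0083,0],[0,0,0]],[-1,[0.0005,-0.0086,0],[0,0,0]],[-1,[0.0005,-0.0086,0],[0,0,0]],[-1,[0.0028,-0.0081,0],[0,0,0]],[-1,[0.0028,-0.0081,0],[0,0,0]],[-1,[0.0052,-0.0074,0],[0,0,0]],[-1,[0.0052,-0.0074,0],[0,0,0]],[-1,[0.007,-0.0057,0],[0,0,0]],[-1,[0.007,-0.0057,0],[0,0,0]],[-1,[0.0087,-0.0035,0],[0,0,0]],[-1,[0.0087,-0.0035,0],[0,0,0]],[-1,[0,0,0],[0,0,0]],[-1,[0,0,0],[0,0,0]]]'
python3 -c "
from h import *
s=state(); c,d=np.cos(-.1437),np.sin(-.1437); v=np.array(s['ee_pos'][:2])-[.3865,.288]; print(v@[c,d],v@[-d,c])"
```

```text
time: 9.65
ee_pos: [0.321, 0.2803, 0.0329]
orientation: [-3.141, 0.0, 1.426]
force: [0.7, -2.5, 0.4]
finger_gap: -0.0
grip_force: 1.1
{'time': 9.65, 'ee_pos': [0.321, 0.2803, 0.0329], 'orientation': [-3.1409, 0.0003, 1.4257], 'joints': [0.7177, 0.1821, -0.7228, 0.6665, 0.0003, 2.4335], 'force': [0.7248, -2.5359, 0.3608], 'finger_gap': -0.0, 'grip_force': 1.0982}
-0.06375784422900417 -0.01697206268618891
```

```bash
python3 -m inch '[[-1,[0.002,0,0],[0,0,0]],[-1,[0.001,0,0],[0,0,0]],[-1,[0,0,0],[0,0,0]]]'
python3 -m inch '[[-1,[0.001,0,0],[0,0,0]],[-1,[0.001,0,0],[0,0,0]],[-1,[0,0,0],[0,0,0]]]'
```

```text
time: 9.95
ee_pos: [0.3209, 0.2805, 0.0327]
orientation: [-3.141, 0.005, 1.424]
force: [-1.2, -11.4, 5.8]
finger_gap: 0.0003
grip_force: 5.4
time: 10.25
ee_pos: [0.3209, 0.2806, 0.0326]
orientation: [3.141, 0.009, 1.423]
force: [-0.7, -16.7, 11.5]
finger_gap: 0.0004
grip_force: 8.4
```

```bash
python3 -m inch '[[-1,[-0.01,0,0],[0,0,0]],[-1,[-0.015,0,0],[0,0,0]],[-1,[0,0,-0.03],[0,0,0]],[-1,[0,0,-0.04],[0,0,0]],[-1,[0,0,-0.04],[0,0,0]],[-1,[0,0,-0.04],[0,0,-0.143]],[-1,[0,0,-0.04],[0,0,-0.143]],[-1,[0,0,-0.03],[0,0,-0.143]],[-1,[0,0,0],[0,0,-0.143]],[-1,[0,0,0],[0,0,-0.143]],[-1,[0,0,0],[0,0,-0.143]],[-1,[0,0,0],[0,0,-0.143]],[-1,[0,0,0],[0,0,-0.143]],[-1,[0,0,0],[0,0,-0.143]],[-1,[0,0,0],[0,0,-0.143]],[-1,[0,0,0],[0,0,-0.143]],[-1,[0,0,0],[0,0,-0.143]],[-1,[0,0,0],[0,0,0]]]'
python3 -m inch '[[0,[-0.03,0.02,0],[0,0,0]],[0,[-0.03,0.02,0],[0,0,0]],[0,[-0.03,0.02,0],[0,0,0]],[0,[-0.03,0.01,0],[0,0,0]],[0,[0,0,0],[0,0,0]],[0,[0,0,0],[0,0,0]]]'
python3 - <<'E'
from h import *
state(); go([.488,.3605,.15],np.pi)
c=cam('wrist','w2')
spot('wrist','bell_medium','bell_large','seam_medium_start','seam_medium_mid','seam_medium_end','seam_large_start','seam_large_mid','seam_large_end')
E
```

```text
time: 12.05
ee_pos: [0.3184, 0.2602, 0.2532]
orientation: [3.14, 0.0, 3.141]
force: [-0.2, -0.7, 0.1]
finger_gap: 0.0001
grip_force: 0.0
time: 12.65
ee_pos: [0.4385, 0.33, 0.2526]
orientation: [3.141, -0.001, 3.138]
force: [-0.1, -0.2, 0.4]
finger_gap: 0.0423
grip_force: 0.0
{'time': 12.65, 'ee_pos': [0.4385, 0.33, 0.2526], 'orientation': [3.1414, -0.0011, 3.1382], 'joints': [0.6447, 0.2099, -0.1341, 1.2277, 0.0008, 0.6481], 'force': [-0.0819, -0.2186, 0.4051], 'finger_gap': 0.0423, 'grip_force': 0.0}
turn first [ 0.0002 -0.0011 -0.0034] then shift [-0.0495  0.0305  0.1026] | shift in present axes [-0.0495  0.0307  0.1025]
wrist bell_large [0.5013 0.4662 0.01  ] 0.7
wrist bell_large [0.5066 0.4742 0.0494] 0.37
wrist seam_medium_start [0.4947 0.3737 0.0477] 0.7
wrist seam_medium_mid [0.489  0.3981 0.0491] 0.93
wrist seam_medium_mid [0.4435 0.1345 0.0086] 0.65
wrist seam_medium_end [0.4924 0.4153 0.054 ] 0.69
wrist seam_medium_end [0.5413 0.211  0.0128] 0.59
wrist seam_large_start [0.4911 0.4497 0.0457] 0.82
wrist seam_large_start [0.5253 0.1291 0.0107] 0.28
wrist seam_large_mid [0.4923 0.3747 0.0486] 0.66
wrist seam_large_mid [0.5295 0.1274 0.0075] 0.25
wrist seam_large_end [0.5131 0.4983 0.0489] 0.84
```

View pics/w2.png

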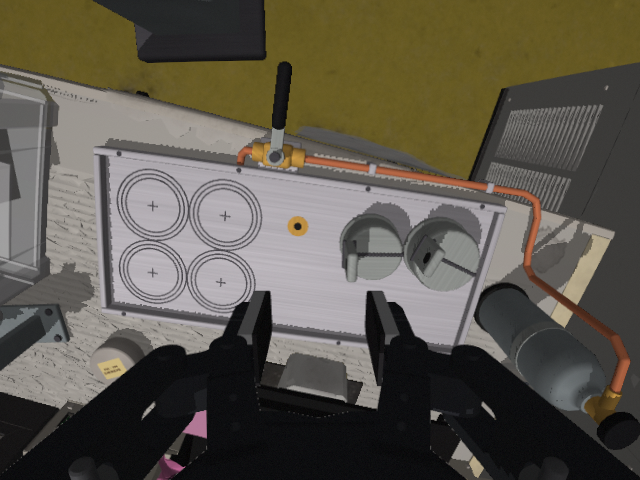

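The valve is shut: the lever is across the pipe at px (280,110). The medium bell is at (371,250) with its lug at (351,262), and the large bell is at (445,255) with its lug at (430,262). Next I'll fit the lugs from depth.

```bash
cat >> h.py <<'E'
def cloud(c):
    v,u=np.nonzero(c['depth']>0); return world(c,u,v)
def bells(c,cent):
    """fit tops (z~.05) and lugs (z .06-.095) near guessed centres"""
    w=cloud(c)
    for p in cent:
        r=np.hypot(w[:,0]-p[0],w[:,1]-p[1]); 
        k=(r<.045)&(w[:,2]>.044)&(w[:,2]<.055); l=(r<.045)&(w[:,2]>.084)&(w[:,2]<.097)
        if k.sum()>20:
            (x,y),rad=cv2.minEnclosingCircle((w[k][:,:2]*1000).astype(np.float32)); print('top',k.sum(),'circle',round(x,1),round(y,1),round(rad,1))
        if l.sum()>5:
            b=cv2.minAreaRect((w[l][:,:2]*1000).astype(np.float32)); print('lug',l.sum(),np.round(np.median(w[l],0)*1000,1),'rect',np.round(b[0],1),np.round(b[1],1),round(b[2],1))
E
python3 - <<'E'
from h import *
c=cam('wrist'); bells(c,[(.488,.3875),(.4995,.469)])
w=cloud(c)
for n in('medium','large'):
    for r in imaging.silhouettes('wrist','bell_'+n)[:1]:
        v,u=np.nonzero(r['mask']); q=world(c,u,v); print(n,r['score'],np.round(np.percentile(q,[2,98],axis=0)*1000,1).tolist()); 
        t=q[(q[:,2]>.084)&(q[:,2]<.1)]; print(len(t), np.round(t.mean(0)*1000,1) if len(t) else '')
E
```

```text
top 2443 circle 486.4 390.6 42.4
lug 451 [479.9 360.2  88.7] rect [482.6 391.4] [29.5 77.9] 8.5
top 2114 circle 478.4 459.3 36.7
medium 0.92 [[452.6, 352.2, 9.7], [511.2, 411.6, 89.4]]
297 [486.  357.9  88.5]
large 0.87 [[441.5, 420.5, 13.3], [508.6, 489.7, 89.5]]
346 [466.1 428.4  88.3]
```

```bash
python3 - <<'E'
from h import *
c=cam('wrist','w3'); 
spot('wrist','bell_medium','bell_large','seam_medium_start','seam_medium_mid','seam_medium_end','seam_large_start','seam_large_mid','seam_large_end')
for n in('medium','large'):
    r=imaging.silhouettes('wrist','bell_'+n)[0]
    v,u=np.nonzero(r['mask']); q=world(c,u,v)
    k=(q[:,2]>.046)&(q[:,2]<.054); print(n,'top circle',cv2.minEnclosingCircle((q[k][:,:2]*1000).astype(np.float32)))
    t=q[(q[:,2]>.084)&(q[:,2]<.1)]; print(len(t),np.round(t.mean(0)*1000,1),cv2.minAreaRect((t[:,:2]*1000).astype(np.float32)))
E
```

```text
wrist bell_medium [0.486  0.3829 0.0078] 0.64
wrist bell_large [0.4795 0.4591 0.0073] 0.93
wrist bell_large [0.489  0.4646 0.0467] 0.46
wrist seam_medium_start [0.4897 0.3686 0.0514] 0.73
wrist seam_medium_mid [0.4542 0.225  0.0059] 0.22
wrist seam_medium_end [0.4874 0.4131 0.05  ] 0.73
wrist seam_large_start [0.472  0.4418 0.0493] 0.88
wrist seam_large_mid [0.4899 0.4636 0.0449] 0.81
wrist seam_large_mid [0.387  0.2894 0.0499] 0.19
wrist seam_large_end [0.4949 0.4907 0.0485] 0.95
medium top circle ((484.82745361328125, 381.6029357910156), 33.33588409423828)
296 [485.6 357.8  88.5] ((486.6634216308594, 358.1991882324219), (28.66991424560547, 10.243500709533691), 5.000679969787598)
large top circle ((477.1708068847656, 456.129638671875), 38.59572219848633)
339 [466.1 428.4  88.4] ((466.7081604003906, 429.00213623046875), (9.92781925201416, 29.67485237121582), 68.9402847290039)
```

View pics/w3.png

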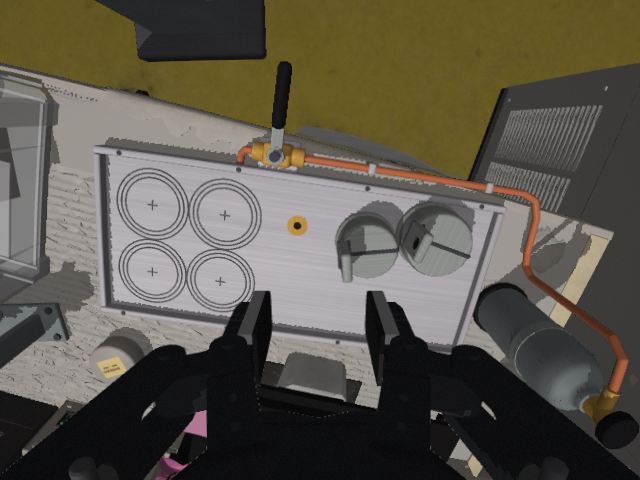

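The large bell has been knocked and has nudged the medium: the large is now at px (438,240) and the medium at (368,245). I've got fresh poses and will grasp the medium lug now.

```bash
python3 -m inch '[[-0.1,[-0.025,0.012,0],[0,0,-0.09]],[-0.1,[-0.0255,0.0117,0.02],[0,0,0]],[-0.1,[0,0,0.04],[0,0,0]],[-0.1,[0,0,0.04],[0,0,0]],[-0.1,[0,0,0.03],[0,0,0]],[-0.1,[0,0,0],[0,0,0]],[-0.1,[0,0,0],[0,0,0]]]'
python3 -c "
from h import *
go([.4867,.3582,.057],np.pi+.087)"
```

```text
time: 14.5
ee_pos: [0.4878, 0.3561, 0.1236]
orientation: [-3.142, -0.0, -3.052]
force: [-0.0, 0.4, 0.7]
finger_gap: 0.0384
grip_force: 0.0
turn first [-0.     -0.0004  0.0026] then shift [0.0009 0.0021 0.0666] | shift in present axes [0.0009 0.0021 0.0666]
```

```bash
python3 -m inch '[[-0.1,[0.001,0.002,0.02],[0,0,0]],[-0.1,[0,0,0.02],[0,0,0]],[-0.1,[0,0,0.015],[0,0,0]],[-0.1,[0,0,0.011],[0,0,0]],[-0.1,[0,0,0],[0,0,0]],[-0.4,[0,0,0],[0,0,0]],[-0.6,[0,0,0],[0,0,0]],[-0.8,[0,0,0],[0,0,0]],[-1,[0,0,0],[0,0,0]],[-1,[0,0,0],[0,0,0]],[-1,[0,0,0],[0,0,0]],[-1,[0,0,0],[0,0,0]]]'
```

```text
time: 15.7
ee_pos: [0.4878, 0.3577, 0.0583]
orientation: [-3.141, 0.002, -3.053]
force: [1.5, -4.7, 6.8]
finger_gap: 0.0094
grip_force: 58.8
```

```bash
python3 -m inch '[[-1,[0.0014,-0.005,0],[0,0,0]],[-1,[0.0028,-0.0097,0],[0,0,0]],[-1,[0.0028,-0.0097,0],[0,0,0]],[-1,[0.0028,-0.0097,0],[0,0,0]],[-1,[0.0028,-0.0097,0],[0,0,0]],[-1,[0.0028,-0.0097,0],[0,0,0]],[-1,[0.0028,-0.0097,0],[0,0,0]],[-1,[0.0028,-0.0097,0],[0,0,0]],[-1,[0.0028,-0.0097,0],[0,0,0]],[-1,[0.0028,-0.0097,0],[0,0,0]],[-1,[0.0028,-0.0097,0],[0,0,0]],[-1,[0.0028,-0.0097,0],[0,0,0]],[-1,[0.0028,-0.0097,0],[0,0,0]],[-1,[0.0028,-0.0097,0],[0,0,0]],[-1,[0.0028,-0.0097,0],[0,0,0]],[-1,[0.0028,-0.0097,0],[0,0,0]],[-1,[0.0028,-0.0097,0],[0,0,0]],[-1,[0.0028,-0.0097,0],[0,0,0]],[-1,[0.0028,-0.0097,0],[0,0,0]],[-1,[0.0014,-0.005,0],[0,0,0]]]'
python3 -m inch '[[-1,[0,0,0],[0,0,0.07]],[-1,[0,0,0],[0,0,0.13]],[-1,[0,0,0],[0,0,0.13]],[-1,[0,0,0],[0,0,0.13]],[-1,[0,0,0],[0,0,0.13]],[-1,[0,0,0],[0,0,0.13]],[-1,[0,0,0],[0,0,0.13]],[-1,[0,0,0],[0,0,0.13]],[-1,[0,0,0],[0,0,0.13]],[-1,[0,0,0],[0,0,0.13]],[-1,[0,0,0],[0,0,0.13]],[-1,[0,0,0],[0,0,0.13]],[-1,[0,0,0],[0,0,0.13]],[-1,[0,0,0],[0,0,0.03]],[-1,[0,0,0],[0,0,0]],[-1,[0,0,0],[0,0,0]]]'
python3 - <<'E'
from h import *
s=state(); go([.417,.140,.0583],np.pi/2)
E
```

```text
time: 17.7
ee_pos: [0.4514, 0.17, 0.0583]
orientation: [3.138, 0.003, -3.052]
force: [2.7, 10.3, 5.4]
finger_gap: 0.0091
grip_force: 61.3
time: 19.3
ee_pos: [0.4518, 0.1694, 0.0583]
orientation: [3.138, -0.001, 1.571]
force: [1.8, 0.0, 8.9]
finger_gap: 0.0092
grip_force: 62.0
{'time': 19.3, 'ee_pos': [0.4518, 0.1694, 0.0583], 'orientation': [3.1381, -0.0008, 1.5709], 'joints': [0.3591, 0.238, -0.5757, 0.7536, -0.0005, 1.9298], 'force': [1.7772, 0.0, 8.8639], 'finger_gap': 0.0092, 'grip_force': 62.0168}
turn first [ 0.0035 -0.0008  0.0001] then shift [-0.0294 -0.0348 -0.    ] | shift in present axes [-0.0294 -0.0348 -0.0002]
```

```bash
python3 -m inch '[[-1,[-0.005,-0.006,0],[0,0,0]],[-1,[-0.005,-0.006,0],[0,0,0]],[-1,[-0.005,-0.006,0],[0,0,0]],[-1,[-0.005,-0.006,0],[0,0,0]],[-1,[-0.005,-0.006,0],[0,0,0]],[-1,[-0.0044,-0.0048,0],[0,0,0]],[-1,[0,0,0],[0,0,0]],[-1,[0,0,0],[0,0,0]],[-1,[0,0,0],[0,0,0]]]'
python3 - <<'E'
from h import *
s=state(); c=cam('wrist','w4'); spot('wrist','bell_medium')
r=imaging.silhouettes('wrist','bell_medium')[0]
v,u=np.nonzero(r['mask']); q=world(c,u,v)
k=(q[:,2]>.046)&(q[:,2]<.054); print('top circle',k.sum(),cv2.minEnclosingCircle((q[k][:,:2]*1000).astype(np.float32)))
c=cam('side');spot('side','bell_medium')
c=cam('scene');spot('scene','bell_medium')
E
```

```text
time: 20.2
ee_pos: [0.4165, 0.1402, 0.0582]
orientation: [3.139, -0.001, 1.571]
force: [0.3, 2.8, 11.6]
finger_gap: 0.009
grip_force: 62.5
{'time': 20.2, 'ee_pos': [0.4165, 0.1402, 0.0582], 'orientation': [3.139, -0.0013, 1.5712], 'joints': [0.3244, 0.1656, -0.6695, 0.7327, 0.0004, 1.8948], 'force': [0.2758, 2.8228, 11.5908], 'finger_gap': 0.009, 'grip_force': 62.4527}
wrist bell_medium [0.4425 0.1364 0.0049] 0.88
top circle 8342 ((440.6127624511719, 142.95079040527344), 33.7110481262207)
side bell_medium [0.4426 0.1382 0.0078] 0.9
scene bell_medium [0.4421 0.1365 0.0039] 0.79
```

View pics/w4.png

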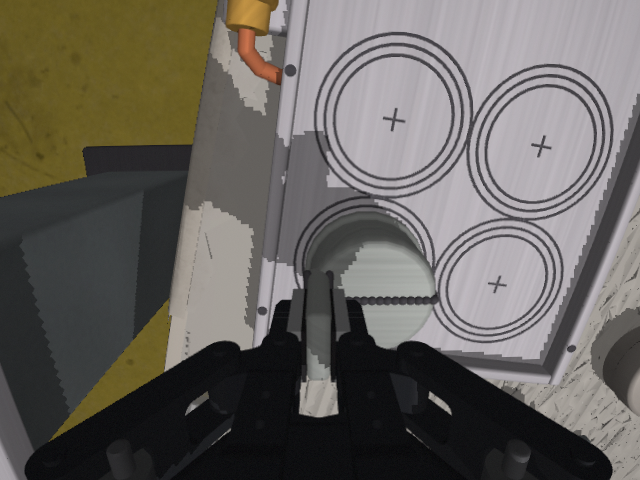

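The medium bell sits inside its ring's circles: foot around px (370,285), bead at (385,300). I'll release it and go to the large bell.

```bash
python3 -m inch '[[-0.8,[0,0,0],[0,0,0]],[-0.5,[0,0,0],[0,0,0]],[-0.4,[0,0,0],[0,0,0]],[-0.4,[0,0,0],[0,0,0]],[-0.4,[0,0,-0.01],[0,0,0]],[-0.4,[0,0,-0.02],[0,0,0]],[-0.4,[0,0,-0.03],[0,0,0]],[-0.4,[0,0,-0.03],[0,0,0]],[-0.4,[0,0,-0.04],[0,0,0]],[-0.1,[0,0,-0.04],[0,0,-0.12]],[-0.1,[0.03,0,-0.02],[0,0,-0.12]],[-0.1,[0.03,0,0],[0,0,-0.12]],[-0.1,[0.03,0,0],[0,0,-0.12]],[-0.1,[0.03,0,0],[0,0,-0.12]],[-0.1,[0,0,0],[0,0,-0.12]],[-0.1,[0,0,0],[0,0,-0.12]],[-0.1,[0,0,0],[0,0,-0.12]],[-0.1,[0,0,0],[0,0,-0.12]],[-0.1,[0,0,0],[0,0,-0.12]],[-0.1,[0,0,0],[0,0,0]]]'
python3 - <<'E'
from h import *
s=state(); go([.4667,.429,.15],2.775)
c=cam('wrist','w5')
for n in('medium','large'):
    spot('wrist','bell_'+n)
    r=imaging.silhouettes('wrist','bell_'+n)[0]
    v,u=np.nonzero(r['mask']); q=world(c,u,v)
    k=(q[:,2]>.046)&(q[:,2]<.054); print(n,'top circle',cv2.minEnclosingCircle((q[k][:,:2]*1000).astype(np.float32)))
    t=q[(q[:,2]>.084)&(q[:,2]<.1)]; print(len(t),cv2.minAreaRect((t[:,:2]*1000).astype(np.float32)))
for r in imaging.spot_point('wrist','ring'): print(np.round(r['centre'],4),r['score'])
E
```

```text
time: 22.55
ee_pos: [0.38, 0.2534, 0.2476]
orientation: [3.141, 0.0, 2.772]
force: [0.4, -0.2, -0.1]
finger_gap: 0.0381
grip_force: 0.0
{'time': 22.55, 'ee_pos': [0.38, 0.2534, 0.2476], 'orientation': [3.1414, 0.0, 2.7717], 'joints': [0.5881, 0.037, -0.3437, 1.1899, 0.0001, 0.958], 'force': [0.3647, -0.2465, -0.1217], 'finger_gap': 0.0381, 'grip_force': 0.0}
turn first [ 0.0002  0.     -0.0033] then shift [-0.018   0.195   0.0976] | shift in present axes [-0.0173  0.195   0.0976]
wrist bell_medium [0.4419 0.1367 0.0062] 0.65
medium top circle ((436.8439025878906, 137.87940979003906), 33.23118591308594)
288 ((415.041748046875, 140.65420532226562), (10.408795356750488, 28.043542861938477), 0.10438747704029083)
wrist bell_large [0.4802 0.4586 0.0088] 0.67
large top circle ((477.0331115722656, 456.40386962890625), 38.67738723754883)
354 ((467.02972412109375, 428.662841796875), (10.248180389404297, 28.83966636657715), 67.94197845458984)
[0.4577 0.2246 0.0092] 0.79
[0.5388 0.2121 0.0118] 0.68
[0.525  0.1277 0.0078] 0.62
```

```bash
python3 -m inch '[[-0.1,[-0.003,0.0325,0],[0,0,0.002]],[-0.1,[-0.003,0.0325,0],[0,0,0.002]],[-0.1,[-0.003,0.0325,0],[0,0,0.002]],[-0.1,[-0.003,0.0325,0],[0,0,0.002]],[-0.1,[-0.003,0.0325,0.03],[0,0,0]],[-0.1,[-0.003,0.0325,0.03],[0,0,0]],[-0.1,[0,0,0.03],[0,0,0]],[-0.1,[0,0,0.03],[0,0,0]],[-0.1,[0,0,0],[0,0,0]],[-0.1,[0,0,0],[0,0,0]]]'
python3 -c "
from h import *
go([.467,.4287,.0585],2.764)"
```

```text
time: 23.85
ee_pos: [0.4682, 0.4282, 0.1273]
orientation: [-3.141, -0.001, 2.763]
force: [0.2, 0.5, 0.4]
finger_gap: 0.0389
grip_force: 0.0
turn first [-0.0008 -0.0005 -0.0013] then shift [ 0.0013 -0.      0.0688] | shift in present axes [0.0013 0.     0.0688]
```

```bash
python3 -m inch '[[-0.1,[0.001,0,0.02],[0,0,0]],[-0.1,[0,0,0.02],[0,0,0]],[-0.1,[0,0,0.015],[0,0,0]],[-0.1,[0,0,0.012],[0,0,0]],[-0.1,[0,0,0],[0,0,0]],[-0.4,[0,0,0],[0,0,0]],[-0.6,[0,0,0],[0,0,0]],[-0.8,[0,0,0],[0,0,0]],[-1,[0,0,0],[0,0,0]],[-1,[0,0,0],[0,0,0]],[-1,[0,0,0],[0,0,0]],[-1,[0,0,0],[0,0,0]]]'
python3 -m inch '[[-1,[-0.0013,-0.0044,0],[0,0,0]],[-1,[-0.0025,-0.0087,0],[0,0,0]],[-1,[-0.0025,-0.0087,0],[0,0,0]],[-1,[-0.0025,-0.0087,0],[0,0,0]],[-1,[-0.0025,-0.0087,0],[0,0,0]],[-1,[-0.0025,-0.0087,0],[0,0,0]],[-1,[-0.0025,-0.0087,0],[0,0,0]],[-1,[-0.0025,-0.0087,0],[0,0,0]],[-1,[-0.0025,-0.0087,0],[0,0,0]],[-1,[-0.0025,-0.0087,0],[0,0,0]],[-1,[-0.0025,-0.0087,0],[0,0,0]],[-1,[-0.0025,-0.0087,0],[0,0,0]],[-1,[-0.0025,-0.0087,0],[0,0,0]],[-1,[-0.0025,-0.0087,0],[0,0,0]],[-1,[-0.0025,-0.0087,0],[0,0,0]],[-1,[-0.0025,-0.0087,0],[0,0,0]],[-1,[-0.0025,-0.0087,0],[0,0,0]],[-1,[-0.0025,-0.0087,0],[0,0,0]],[-1,[-0.0025,-0.0087,0],[0,0,0]],[-1,[0,0,0],[0,0,0]]]'
python3 -c "
from h import *
go([.4438,.1935,.058],2.764)"
```

```text
time: 25.05
ee_pos: [0.4682, 0.4297, 0.0615]
orientation: [3.139, 0.001, 2.763]
force: [-0.1, 0.1, 6.1]
finger_gap: 0.0089
grip_force: 59.1
time: 27.05
ee_pos: [0.452, 0.262, 0.0614]
orientation: [3.139, 0.002, 2.762]
force: [0.6, 1.5, 10.3]
finger_gap: 0.0086
grip_force: 61.6
turn first [ 0.0026  0.0015 -0.0016] then shift [-0.0176 -0.0667  0.0034] | shift in present axes [-0.0177 -0.0667  0.0032]
```

```bash
python3 -m inch '[[-1,[-0.0022,-0.0083,0],[0,0,0]],[-1,[-0.0022,-0.0083,0],[0,0,0]],[-1,[-0.0022,-0.0083,0],[0,0,0]],[-1,[-0.0022,-0.0083,0],[0,0,0]],[-1,[-0.0022,-0.0083,0],[0,0,0]],[-1,[-0.0022,-0.0083,0],[0,0,0]],[-1,[-0.0022,-0.0083,0],[0,0,0]],[-1,[-0.0022,-0.0083,0],[0,0,0]],[-1,[0,0,0],[0,0,0]],[-1,[0,0,0],[0,0,0]],[-0.8,[0,0,0],[0,0,0]],[-0.6,[0,0,0],[0,0,0]],[-0.5,[0,0,0],[0,0,0]],[-0.5,[0,0,0],[0,0,0]],[-0.5,[0,0,-0.01],[0,0,0]],[-0.5,[0,0,-0.02],[0,0,0]],[-0.5,[0,0,-0.03],[0,0,0]],[-0.5,[0,0,-0.03],[0,0,0]],[-0.5,[0,0,-0.04],[0,0,0]],[-0.5,[0,0,-0.04],[0,0,0]]]'
python3 -m inch '[[-0.5,[0,0.02,-0.03],[0,0,0.13]],[-0.5,[0,0.02,-0.03],[0,0,0.13]],[-0.5,[0,0.02,-0.03],[0,0,0.13]],[-0.5,[0,0,0],[0,0,0]],[-0.5,[0,0,0],[0,0,0]]]'
python3 - <<'E'
from h import *
s=state()
c=cam('wrist','w6')
spot('wrist','bell_medium','bell_large','seam_medium_start','seam_medium_mid','seam_medium_end','seam_large_start','seam_large_mid','seam_large_end')
for n in('medium','large'):
    r=imaging.silhouettes('wrist','bell_'+n)[0]
    v,u=np.nonzero(r['mask']); q=world(c,u,v)
    k=(q[:,2]>.046)&(q[:,2]<.054); print(n,'top circle',cv2.minEnclosingCircle((q[k][:,:2]*1000).astype(np.float32)))
    t=q[(q[:,2]>.084)&(q[:,2]<.1)]; print(len(t),cv2.minAreaRect((t[:,:2]*1000).astype(np.float32)))
go([.50,-.0,.33],1.645)
E
```

```text
time: 29.05
ee_pos: [0.4422, 0.1935, 0.2319]
orientation: [-3.141, -0.0, 2.763]
force: [0.8, -0.0, 0.2]
finger_gap: 0.0211
grip_force: 0.0
time: 29.55
ee_pos: [0.472, 0.2462, 0.3206]
orientation: [3.141, 0.0, 2.375]
force: [-0.2, -0.5, -0.4]
finger_gap: 0.0214
grip_force: 0.0
{'time': 29.55, 'ee_pos': [0.472, 0.2462, 0.3206], 'orientation': [3.1406, 0.0003, 2.3749], 'joints': [0.4807, 0.1635, -0.0374, 1.3688, -0.0, 1.2474], 'force': [-0.1641, -0.5423, -0.4415], 'finger_gap': 0.0214, 'grip_force': 0.0}
wrist bell_medium [0.4443 0.1386 0.0095] 0.78
wrist bell_medium [ 0.6586  0.0588 -0.005 ] 0.49
wrist bell_large [0.46   0.2236 0.0063] 0.75
wrist seam_medium_start [0.4278 0.1403 0.05  ] 0.63
wrist seam_medium_mid [0.452  0.1384 0.0476] 0.87
wrist seam_medium_end [0.4755 0.1379 0.053 ] 0.81
wrist seam_large_start [0.457  0.2261 0.0077] 0.75
wrist seam_large_start [0.4772 0.1377 0.0529] 0.68
wrist seam_large_mid [0.4632 0.2291 0.0473] 0.95
wrist seam_large_end [0.4718 0.2528 0.0502] 0.72
medium top circle ((439.60101318359375, 140.01339721679688), 34.2516975402832)
228 ((415.0229187011719, 140.0936279296875), (29.367294311523438, 10.24316120147705), 89.49061584472656)
large top circle ((453.0296325683594, 223.64126586914062), 38.282920837402344)
234 ((443.60406494140625, 194.98300170898438), (10.361563682556152, 30.50286102294922), 67.7431640625)
turn first [ 2.000e-04 -3.000e-04  7.282e-01] then shift [-0.2473  0.0099 -0.0099] | shift in present axes [-0.1911 -0.1572 -0.01  ]
```

View pics/w6.png

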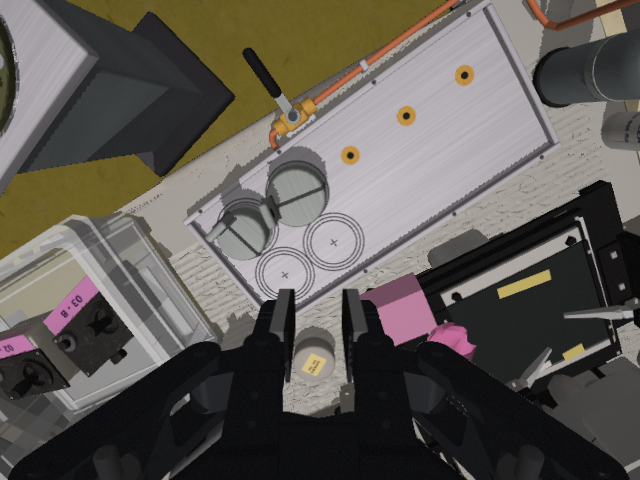

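Both bells stand on their rings: the medium at px (243,232) and the large at (297,193). The two rear rings, at (285,274) and (333,242), are free. Next I'll fetch the detector by going over the tub.

```bash
python3 -m inch '[[-0.5,[0,0,0],[0,0,0.1213]],[-0.5,[0,0,0],[0,0,0.1213]],[-0.5,[0,0,0],[0,0,0.1213]],[-0.5,[0,0,0],[0,0,0.1213]],[-0.5,[0,0,0],[0,0,0.1213]],[-0.5,[0,0,0],[0,0,0.1213]],[-0.5,[-0.036,0.003,0],[0,0,0]],[-0.5,[-0.036,0.003,0],[0,0,0]],[-0.5,[-0.036,0.003,0],[0,0,0]],[-0.5,[-0.036,0.003,0],[0,0,0]],[-0.5,[-0.036,0.003,0],[0,0,0]],[-0.5,[-0.036,0.003,0],[0,0,0]],[0.2,[-0.036,0.003,0],[0,0,0]],[0.2,[-0.036,0.003,0],[0,0,0]],[0.2,[-0.036,0.003,0],[0,0,0]],[0.2,[0,0,0],[0,0,0]],[0.2,[0,0,0],[0,0,0]]]'
python3 - <<'E'
from h import *
s=state(); c=cam('wrist','w7')
spot('wrist','detector','cradle_seat','detector_tip','solvent_bottle')
r=imaging.silhouettes('wrist','detector')[0]
v,u=np.nonzero(r['mask']); q=world(c,u,v)
print(r['score'],np.round(np.percentile(q,[2,50,98],axis=0),4).tolist())
k=(q[:,2]>.132)&(q[:,2]<.146); b=cv2.minAreaRect((q[k][:,:2]*1000).astype(np.float32)); print(k.sum(),b)
# symmetric stats of cropped extents along axis
go([.604,-.0877,.22],1.645)
E
```

```text
time: 31.8
ee_pos: [0.5229, -0.0756, 0.3199]
orientation: [-3.142, -0.001, 1.644]
force: [-0.9, -0.8, 0.9]
finger_gap: 0.0511
grip_force: 0.0
{'time': 31.8, 'ee_pos': [0.5229, -0.0756, 0.3199], 'orientation': [-3.1415, -0.0009, 1.6436], 'joints': [-0.1441, 0.1569, -0.047, 1.3672, 0.0009, 1.3539], 'force': [-0.8644, -0.7733, 0.8566], 'finger_gap': 0.0511, 'grip_force': 0.0}
wrist detector [ 0.6098 -0.0876  0.1092] 0.62
wrist detector_tip [ 0.6094 -0.1816  0.0301] 0.8
wrist solvent_bottle [ 0.5872 -0.2981 -0.002 ] 0.91
0.72 [[0.5849, -0.1595, 0.0521], [0.6023, -0.0812, 0.1388], [0.6217, -0.0223, 0.1417]]
4682 ((605.02783203125, -91.86283874511719), (36.54732131958008, 142.78109741210938), 2.7959702014923096)
turn first [ 0.0005 -0.0005  0.002 ] then shift [-0.0196  0.0798  0.1002] | shift in present axes [-0.0198  0.0797  0.1002]
```

View pics/w7.png

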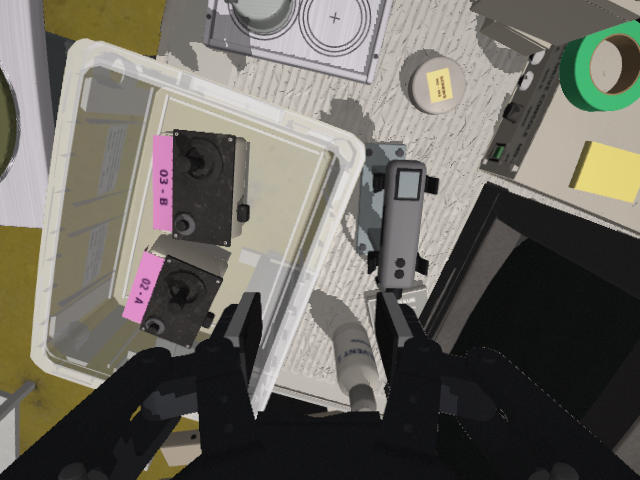

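The detector lies at px (402,222) with its case axis at 92.8°, nose down-image. The bottle is at (350,365), clear of it. I'll move above the detector.

```bash
python3 -m inch '[[0.2,[-0.005,0.02,0.01],[0,0,0.0236]],[0.2,[-0.005,0.02,0.01],[0,0,0]],[0.2,[-0.005,0.02,0.02],[0,0,0]],[0.2,[0,0.0212,0.02],[0,0,0]],[0.2,[0,0,0.03],[0,0,0]],[0.2,[0,0,0.03],[0,0,0]],[0.2,[0,0,0],[0,0,0]],[0.2,[0,0,0],[0,0,0]]]'
python3 - <<'E'
from h import *
s=state(); c=cam('wrist')
spot('wrist','detector')
r=imaging.silhouettes('wrist','detector')[0]
v,u=np.nonzero(r['mask']); q=world(c,u,v)
k=(q[:,2]>.132)&(q[:,2]<.146); b=cv2.minAreaRect((q[k][:,:2]*1000).astype(np.float32)); print(k.sum(),b)
go([.6047,-.0868,.107],1.62)
E
```

```text
time: 32.9
ee_pos: [0.6047, -0.0848, 0.2004]
orientation: [-3.141, -0.001, 1.623]
force: [0.1, -0.1, 0.4]
finger_gap: 0.0513
grip_force: 0.0
{'time': 32.9, 'ee_pos': [0.6047, -0.0848, 0.2004], 'orientation': [-3.1409, -0.0006, 1.6226], 'joints': [-0.1395, 0.3471, -0.0713, 1.1532, 0.0005, 1.3795], 'force': [0.0955, -0.1497, 0.3883], 'finger_gap': 0.0513, 'grip_force': 0.0}
wrist detector [ 0.6091 -0.0867  0.1083] 0.97
10761 ((605.6976318359375, -91.68513488769531), (36.05526351928711, 142.66908264160156), 2.82814884185791)
turn first [0.0036 0.0002 0.0021] then shift [-0.0014 -0.0016  0.0954] | shift in present axes [-0.0014 -0.002   0.0954]
```

```bash
python3 -m inch '[[0.2,[-0.002,0.001,0.02],[0,0,0]],[0.2,[0,0,0.02],[0,0,0]],[0.2,[0,0,0.02],[0,0,0]],[0.2,[0,0,0.015],[0,0,0]],[0.2,[0,0,0.01],[0,0,0]],[0.2,[0,0,0.008],[0,0,0]],[0.2,[0,0,0],[0,0,0]],[0.2,[0,0,0],[0,0,0]]]'
python3 -m inch '[[0,[0,0,0],[0,0,0]],[-0.2,[0,0,0],[0,0,0]],[-0.4,[0,0,0],[0,0,0]],[-1,[0,0,0],[0,0,0]],[-1,[0,0,0],[0,0,0]],[-1,[0,0,0],[0,0,0]],[-1,[0,0,0],[0,0,0]]]'
```

```text
time: 33.85
ee_pos: [0.6067, -0.0873, 0.1079]
orientation: [3.14, -0.0, 1.622]
force: [0.3, 0.5, -0.0]
finger_gap: 0.0515
grip_force: 0.0
time: 34.55
ee_pos: [0.6069, -0.0874, 0.1082]
orientation: [3.14, -0.0, 1.622]
force: [-0.2, -0.1, 5.7]
finger_gap: 0.0354
grip_force: 59.3
```

```bash
python3 -m inch '[[-1,[0,0,-0.01],[0,0,0]],[-1,[0,0,-0.02],[0,0,0]],[-1,[0,0,-0.03],[0,0,0]],[-1,[0,0,-0.03],[0,0,0]],[-1,[0,0,-0.03],[0,0,0]],[-1,[0,0,-0.03],[0,0,0]],[-1,[0,0,-0.03],[0,0,0]],[-1,[0,0,-0.02],[0,0,0]],[-1,[0,-0.02,0],[0,0,0]],[-1,[0,-0.03,0],[0,0,0]],[-1,[0,-0.03,0],[0,0,0]],[-1,[0,-0.03,0],[0,0,0]],[-1,[0,-0.03,0],[0,0,0]],[-1,[0,0,0],[0,0,0]]]'
python3 -m inch '[[-1,[0.02,0,0],[0,0,0]],[-1,[0.03,0,0],[0,0,0]],[-1,[0.03,0,0],[0,0,0]],[-1,[0.03,0,0],[0,0,0]],[-1,[0.03,0,0],[0,0,0]],[-1,[0.03,0,0],[0,0,0]],[-1,[0.03,0,0],[0,0,0]],[-1,[0.03,0,0],[0,0,0]],[-1,[0.03,0,0],[0,0,0]],[-1,[0.03,0,0],[0,0,0]],[-1,[0.02,0,0],[0,0,0]],[-1,[0,0,0],[0,0,0]],[-1,[0,0,0],[0,0,0]]]'
python3 - <<'E'
from h import *
s=state()
for n in('scene','side','wrist'):
    c=cam(n,'t_'+n); spot(n,'detector_tip','detector')
    spot(n,'bell_medium','bell_large')
print('pred',np.array(s['ee_pos'])+[.005,-.0995,-.0762])
E
```

```text
time: 35.95
ee_pos: [0.4626, -0.0944, 0.3076]
orientation: [-3.14, -0.001, 1.621]
force: [0.2, -0.3, -2.1]
finger_gap: 0.0348
grip_force: 60.7
time: 37.25
ee_pos: [0.4505, 0.2154, 0.307]
orientation: [-3.141, 0.0, 1.623]
force: [-0.2, -0.2, -1.0]
finger_gap: 0.0352
grip_force: 60.7
{'time': 37.25, 'ee_pos': [0.4505, 0.2154, 0.307], 'orientation': [-3.1414, 0.0002, 1.623], 'joints': [0.4461, 0.1024, -0.1385, 1.3301, -0.0001, 1.9647], 'force': [-0.1867, -0.2216, -0.9611], 'finger_gap': 0.0352, 'grip_force': 60.676}
scene detector [0.4477 0.2189 0.3113] 0.88
scene detector [0.4477 0.1377 0.0469] 0.34
scene bell_medium [0.4455 0.1385 0.0077] 0.76
scene bell_medium [ 0.6037 -0.0893  0.1105] 0.49
scene bell_large [0.4571 0.2224 0.0048] 0.88
scene bell_large [0.4454 0.1339 0.0043] 0.68
side detector_tip [0.4544 0.1153 0.2283] 0.91
side detector_tip [0.4284 0.1395 0.0497] 0.45
side detector [0.4481 0.2152 0.3128] 0.64
side bell_medium [0.4467 0.1406 0.0058] 0.84
side bell_medium [0.4418 0.1414 0.0119] 0.58
side bell_large [0.4541 0.2253 0.0081] 0.76
wrist detector_tip [0.3854 0.2865 0.05  ] 0.51
wrist detector [0.4514 0.2163 0.309 ] 0.69
pred [0.45548013 0.11587302 0.2308208 ]
```

```bash
python3 -m inch '[[-1,[0.0062,-0.0063,0.02],[0,0,0]],[-1,[0.0062,-0.0063,0.03],[0,0,0]],[-1,[0.0062,-0.0063,0.03],[0,0,0]],[-1,[0.0062,-0.0063,0.03],[0,0,0]],[-1,[0,0,0.012],[0,0,0]],[-1,[0,0,0],[0,0,0]],[-1,[0,0,0],[0,0,0]],[-1,[0,0,0],[0,0,0]]]'
python3 - <<'E'
from h import *
s=state()
for n in('scene','side','wrist'):
    c=cam(n,'u_'+n); spot(n,'detector_tip','bell_medium','seam_medium_start','seam_medium_end')
print('pred',np.array(s['ee_pos'])+[.005,-.0995,-.0762])
a=cv2.imread('pics/u_side.png'); c=cam('side'); p=pix(c,np.array(s['ee_pos'])+[.005,-.0995,-.0762])[0]; print(p)
x,y=p.astype(int); cv2.imwrite('pics/u_crop.png',cv2.resize(a[y-50:y+50,x-60:x+60],None,fx=6,fy=6))
E
```

```text
time: 38.8
ee_pos: [0.4255, 0.2391, 0.1868]
orientation: [3.139, -0.002, 1.621]
force: [-0.4, -0.2, -2.8]
finger_gap: 0.0352
grip_force: 60.7
{'time': 38.8, 'ee_pos': [0.4255, 0.2391, 0.1868], 'orientation': [3.1388, -0.0015, 1.6214], 'joints': [0.5118, 0.1255, -0.3877, 1.0544, 0.0001, 2.032], 'force': [-0.4033, -0.223, -2.7701], 'finger_gap': 0.0352, 'grip_force': 60.6713}
scene detector_tip [0.4339 0.1418 0.113 ] 0.65
scene bell_medium [0.443  0.1389 0.0069] 0.97
scene bell_medium [ 0.5081  0.3036 -0.0027] 0.63
scene seam_medium_start [0.4272 0.134  0.0518] 0.64
scene seam_medium_end [0.4737 0.1416 0.0494] 0.97
side detector_tip [0.4308 0.1398 0.1102] 0.8
side bell_medium [0.4457 0.1391 0.0098] 0.67
side seam_medium_start [0.4282 0.1363 0.0468] 0.58
side seam_medium_end [0.4704 0.1358 0.0529] 0.87
side seam_medium_end [0.5362 0.2118 0.0098] 0.49
wrist detector_tip [ 0.5105  0.3003 -0.0032] 0.7
wrist detector_tip [0.4675 0.2297 0.0506] 0.64
pred [0.43045697 0.13955696 0.11063395]
[341.99678353 250.88577952]
```

View pics/u_crop.png

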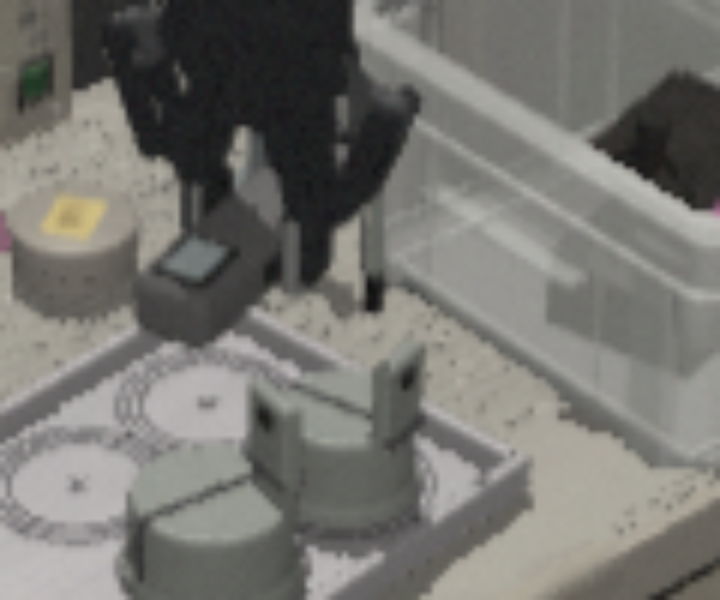

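View pics/u_wrist.png

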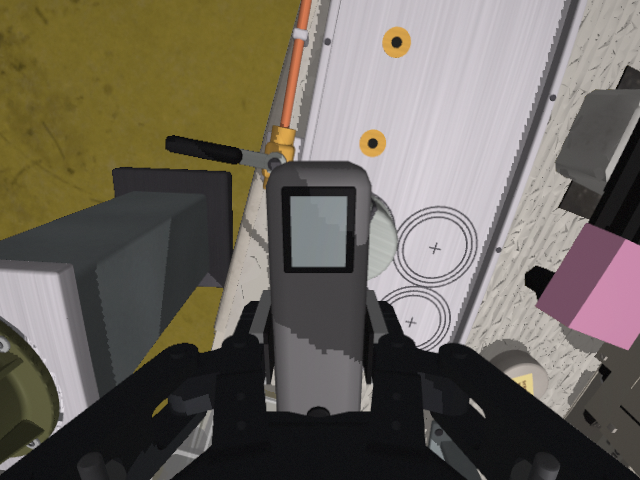

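The side crop shows the probe tip at px (373,305), above the medium bell at the lug end of its bead, as predicted. I'll descend and then scan.

```bash
python3 -m inch '[[-1,[0,-0.001,0.015],[0,0,0]],[-1,[0,0,0.015],[0,0,0]],[-1,[0,0,0.01],[0,0,0]],[-1,[0,0,0.006],[0,0,0]],[-1,[0,0,0.004],[0,0,0]],[-1,[0,0,0.003],[0,0,0]],[-1,[0,0,0.002],[0,0,0]],[-1,[0,0,0],[0,0,0]],[-1,[0,0,0],[0,0,0]],[-1,[0,0,0],[0,0,0]]]'
python3 - <<'E'
from h import *
s=state(); print('pred',np.array(s['ee_pos'])+[.005,-.0995,-.0762])
for n in('scene','side'):
    c=cam(n,'v_'+n); spot(n,'detector_tip','seam_medium_start')
E
```

```text
time: 40.6
ee_pos: [0.4233, 0.2387, 0.1305]
orientation: [3.141, -0.001, 1.622]
force: [-1.1, 0.1, -2.2]
finger_gap: 0.0353
grip_force: 60.7
{'time': 40.6, 'ee_pos': [0.4233, 0.2387, 0.1305], 'orientation': [3.1408, -0.0006, 1.6218], 'joints': [0.5134, 0.168, -0.4747, 0.9271, 0.0002, 2.0332], 'force': [-1.1267, 0.0885, -2.2074], 'finger_gap': 0.0353, 'grip_force': 60.7482}
pred [0.42827535 0.13922497 0.05426552]
scene detector_tip [0.5276 0.1294 0.009 ] 0.49
scene seam_medium_start [0.428  0.1358 0.0527] 0.73
side detector_tip [0.4246 0.1405 0.0522] 0.82
side detector_tip [0.4456 0.1382 0.005 ] 0.43
side seam_medium_start [0.4288 0.1365 0.0498] 0.61
```

```bash
python3 -m inch '[[-1,[-0.0004,0.001,0],[0,0,0]],[-1,[-0.0002,0.002,0],[0,0,0]],[-1,[-0.0001,0.002,0],[0,0,0]],[-1,[-0.0001,0.002,0],[0,0,0]],[-1,[-0.0001,0.002,0],[0,0,0]],[-1,[-0.0001,0.002,0],[0,0,0]],[-1,[-0.0001,0.002,0],[0,0,0]],[-1,[-0.0001,0.002,0],[0,0,0]],[-1,[-0.0001,0.002,0],[0,0,0]],[-1,[-0.0001,0.002,0],[0,0,0]],[-1,[-0.0001,0.002,0],[0,0,0]],[-1,[-0.0001,0.002,0],[0,0,0]],[-1,[0,0,0],[0,0,0]],[-1,[0,0,0],[0,0,0]],[-1,[0,0,0],[0,0,0]]]'
python3 -m inch '[[-1,[-0.0001,0.001,0],[0,0,0]],[-1,[-0.0001,0.002,0],[0,0,0]],[-1,[-0.0001,0.002,0],[0,0,0]],[-1,[-0.0001,0.002,0],[0,0,0]],[-1,[-0.0001,0.002,0],[0,0,0]],[-1,[-0.0001,0.002,0],[0,0,0]],[-1,[-0.0001,0.002,0],[0,0,0]],[-1,[-0.0001,0.002,0],[0,0,0]],[-1,[-0.0001,0.002,0],[0,0,0]],[-1,[-0.0001,0.002,0],[0,0,0]],[-1,[-0.0001,0.001,0],[0,0,0]],[-1,[0,0,0],[0,0,0]],[-1,[0,0,0],[0,0,0]],[-1,[0,0,0],[0,0,0]],[-1,[0,0,0],[0,0,0]]]'
python3 - <<'E'
from h import *
s=state(); print('pred',np.array(s['ee_pos'])+[.005,-.0995,-.0762])
for n in('scene','side'):
    c=cam(n,'x_'+n); spot(n,'detector_tip','bell_medium','seam_medium_end','bell_large')
E
```

```text
time: 42.4
ee_pos: [0.446, 0.2382, 0.1301]
orientation: [3.141, -0.0, 1.622]
force: [-0.4, -0.7, -1.8]
finger_gap: 0.0352
grip_force: 60.7
time: 43.9
ee_pos: [0.4661, 0.2381, 0.1302]
orientation: [3.141, -0.0, 1.622]
force: [0.7, 0.8, -2.0]
finger_gap: 0.0351
grip_force: 60.7
{'time': 43.9, 'ee_pos': [0.4661, 0.2381, 0.1302], 'orientation': [3.1413, -0.0004, 1.6219], 'joints': [0.4722, 0.2351, -0.3907, 0.9446, 0.0002, 1.9919], 'force': [0.6987, 0.7634, -2.036], 'finger_gap': 0.0351, 'grip_force': 60.7482}
pred [0.47106874 0.1386169  0.05400838]
scene detector_tip [0.477  0.1383 0.0544] 0.88
scene bell_medium [0.4452 0.1371 0.0059] 0.64
scene seam_medium_end [0.4702 0.1395 0.0475] 0.83
scene seam_medium_end [0.5309 0.1277 0.0109] 0.7
scene bell_large [0.4557 0.2253 0.01  ] 0.67
side detector_tip [0.4731 0.1394 0.053 ] 0.95
side detector_tip [0.4436 0.1392 0.0097] 0.35
side bell_medium [0.4456 0.1388 0.0067] 0.68
side seam_medium_end [0.4718 0.1373 0.0504] 0.79
side seam_medium_end [0.4577 0.2281 0.0455] 0.56
side bell_large [0.4565 0.225  0.0069] 0.61
```

```bash
python3 -m inch '[[-1,[0,0.0015,0],[0,0,0]],[-1,[0,0,0],[0,0,0]],[-1,[0,0,0],[0,0,0]],[-1,[0,0,0],[0,0,0]],[-1,[0,0,-0.01],[0,0,0]],[-1,[0,0,-0.025],[0,0,0]],[-1,[0,0,-0.025],[0,0,0]],[-1,[0.014,-0.004,0],[0,0,0]],[-1,[0.014,-0.004,0],[0,0,0]],[-1,[0.014,-0.004,0],[0,0,0]],[-1,[0.014,-0.004,0],[0,0,0]],[-1,[0.013,-0.004,0],[0,0,0]],[-1,[0,0,0],[0,0,0]],[-1,[0,0,0],[0,0,0]]]'
python3 - <<'E'
from h import *
s=state(); print('pred',np.array(s['ee_pos'])+[.005,-.0995,-.0762])
go([.4439,.3059,.13])
for n in('scene','side','wrist'):
    c=cam(n,'y_'+n); spot(n,'detector_tip','seam_large_start','seam_large_mid','seam_large_end','bell_large')
E
```

```text
time: 45.8
ee_pos: [0.4437, 0.3064, 0.1897]
orientation: [-3.141, 0.0, 1.623]
force: [-0.6, -0.5, -1.1]
finger_gap: 0.0352
grip_force: 60.9
{'time': 45.8, 'ee_pos': [0.4437, 0.3064, 0.1897], 'orientation': [-3.1413, 0.0004, 1.623], 'joints': [0.6046, 0.2209, -0.2652, 1.0852, -0.0002, 2.1231], 'force': [-0.5713, -0.483, -1.0616], 'finger_gap': 0.0352, 'grip_force': 60.9224}
pred [0.44866979 0.20694008 0.11354901]
turn first [0. 0. 0.] then shift [-0.0005  0.0002  0.0597] | shift in present axes [-0.0005  0.0002  0.0597]
scene detector_tip [0.4528 0.2036 0.1161] 0.75
scene detector_tip [0.4576 0.2311 0.0486] 0.5
scene seam_large_start [0.4508 0.2087 0.0526] 0.64
scene seam_large_start [0.4732 0.1388 0.0488] 0.44
scene seam_large_mid [0.4581 0.2311 0.052 ] 0.84
scene seam_large_mid [ 0.5112  0.3021 -0.0007] 0.3
scene seam_large_end [0.4707 0.257  0.0511] 0.63
side detector_tip [0.4512 0.2084 0.1148] 0.97
side seam_large_start [0.4467 0.2063 0.0499] 0.92
side seam_large_mid [0.4473 0.2054 0.0507] 0.69
side seam_large_mid [0.4596 0.2269 0.0474] 0.58
side seam_large_end [0.4659 0.2536 0.0538] 0.63
side seam_large_end [0.4597 0.2306 0.0461] 0.36
side bell_large [0.4568 0.2234 0.0085] 0.72
side bell_large [6.567e-01 6.280e-02 1.000e-04] 0.46
wrist seam_large_start [0.3879 0.2867 0.0462] 0.65
```

```bash
python3 -m inch '[[-1,[0,0,0.02],[0,0,0]],[-1,[0,0,0.015],[0,0,0]],[-1,[0,0,0.01],[0,0,0]],[-1,[0,0,0.006],[0,0,0]],[-1,[0,0,0.004],[0,0,0]],[-1,[0,0,0.003],[0,0,0]],[-1,[0,0,0.0015],[0,0,0]],[-1,[0,0,0],[0,0,0]],[-1,[0,0,0],[0,0,0]],[-1,[0,0,0],[0,0,0]],[-1,[0,0,0],[0,0,0]],[-1,[0,0,0],[0,0,0]]]'
python3 -m inch '[[-1,[0.0009,0.0004,0],[0,0,0]],[-1,[0.0018,0.0008,0],[0,0,0]],[-1,[0.0018,0.0008,0],[0,0,0]],[-1,[0.0018,0.0008,0],[0,0,0]],[-1,[0.0018,0.0008,0],[0,0,0]],[-1,[0.0018,0.0008,0],[0,0,0]],[-1,[0.0018,0.0008,0],[0,0,0]],[-1,[0.0018,0.0008,0],[0,0,0]],[-1,[0.0018,0.0008,0],[0,0,0]],[-1,[0.0018,0.0008,0],[0,0,0]],[-1,[0.0018,0.0008,0],[0,0,0]],[-1,[0.0018,0.0008,0],[0,0,0]],[-1,[0.0018,0.0008,0],[0,0,0]],[-1,[0.0018,0.0008,0],[0,0,0]],[-1,[0,0,0],[0,0,0]],[-1,[0,0,0],[0,0,0]],[-1,[0,0,0],[0,0,0]]]'
python3 -m inch '[[-1,[0.0009,0.0004,0],[0,0,0]],[-1,[0.0018,0.0008,0],[0,0,0]],[-1,[0.0018,0.0008,0],[0,0,0]],[-1,[0.0018,0.0008,0],[0,0,0]],[-1,[0.0018,0.0008,0],[0,0,0]],[-1,[0.0018,0.0008,0],[0,0,0]],[-1,[0.0018,0.0008,0],[0,0,0]],[-1,[0.0018,0.0008,0],[0,0,0]],[-1,[0.0018,0.0008,0],[0,0,0]],[-1,[0.0018,0.0008,0],[0,0,0]],[-1,[0.0018,0.0008,0],[0,0,0]],[-1,[0.0018,0.0008,0],[0,0,0]],[-1,[0.0018,0.0008,0],[0,0,0]],[-1,[0.0009,0.0004,0],[0,0,0]],[-1,[0,0,0],[0,0,0]],[-1,[0,0,0],[0,0,0]],[-1,[0,0,0],[0,0,0]],[-1,[0,0,0],[0,0,0]]]'
python3 - <<'E'
from h import *
s=state(); print('pred',np.array(s['ee_pos'])+[.005,-.0995,-.0762])
for n in('scene','side'):
    c=cam(n,'z_'+n); spot(n,'detector_tip','seam_large_end','bell_large')
go([.4615,-.0944,.307])
E
```

```text
time: 47.9
ee_pos: [0.4442, 0.3061, 0.1308]
orientation: [3.141, -0.001, 1.622]
force: [-0.7, 0.8, -3.0]
finger_gap: 0.0355
grip_force: 60.9
time: 49.6
ee_pos: [0.4536, 0.3308, 0.1307]
orientation: [3.141, -0.0, 1.622]
force: [-0.4, -0.1, -1.0]
finger_gap: 0.0351
grip_force: 60.9
time: 51.4
ee_pos: [0.4629, 0.3547, 0.1308]
orientation: [3.141, -0.0, 1.622]
force: [-0.1, -1.0, -2.8]
finger_gap: 0.035
grip_force: 60.9
{'time': 51.4, 'ee_pos': [0.4629, 0.3547, 0.1308], 'orientation': [3.1413, -0.0004, 1.6218], 'joints': [0.6538, 0.3398, -0.2465, 0.984, 0.0001, 2.1736], 'force': [-0.1038, -1.0346, -2.8397], 'finger_gap': 0.035, 'grip_force': 60.8904}
pred [0.46785926 0.25523455 0.05456328]
scene detector_tip [0.4696 0.2552 0.0569] 0.94
scene detector_tip [0.442  0.1365 0.0052] 0.64
scene seam_large_end [0.4699 0.254  0.0518] 0.92
scene bell_large [0.4589 0.2262 0.0083] 0.63
side detector_tip [0.4688 0.2567 0.0532] 0.93
side seam_large_end [0.4679 0.2498 0.0508] 0.7
side bell_large [0.4544 0.231  0.0058] 0.75
turn first [0. 0. 0.] then shift [-0.4485 -0.0242 -0.1764] | shift in present axes [-0.4485 -0.0242 -0.1764]
```

```bash
python3 -m inch '[[-1,[0,0,-0.02],[0,0,0]],[-1,[0,0,-0.035],[0,0,0]],[-1,[0,0,-0.035],[0,0,0]],[-1,[0,0,-0.035],[0,0,0]],[-1,[0,0,-0.035],[0,0,0]],[-1,[0,0,-0.016],[0,0,0]],[-1,[-0.02,-0.002,0],[0,0,0]],[-1,[-0.033,-0.002,0],[0,0,0]],[-1,[-0.033,-0.002,0],[0,0,0]],[-1,[-0.033,-0.002,0],[0,0,0]],[-1,[-0.033,-0.002,0],[0,0,0]],[-1,[-0.033,-0.002,0],[0,0,0]],[-1,[-0.033,-0.002,0],[0,0,0]],[-1,[-0.033,-0.002,0],[0,0,0]],[-1,[-0.033,-0.002,0],[0,0,0]],[-1,[-0.033,-0.002,0],[0,0,0]],[-1,[-0.033,-0.002,0],[0,0,0]],[-1,[-0.033,-0.002,0],[0,0,0]],[-1,[-0.033,0,0],[0,0,0]],[-1,[-0.033,0,0],[0,0,0]]]'
python3 -m inch '[[-1,[-0.015,0,0],[0,0,0]],[-1,[0,0.02,0],[0,0,0]],[-1,[0,0.03,0],[0,0,0]],[-1,[0,0.03,0],[0,0,0]],[-1,[0,0.03,0],[0,0,0]],[-1,[0,0.02,0],[0,0,0]],[-1,[0,0,0],[0,0,0]],[-1,[0,0,0],[0,0,0]]]'
python3 -c "
from h import *
s=state(); go([.6069,-.0874,.15],1.6221)"
```

```text
time: 53.8
ee_pos: [0.4616, -0.0963, 0.3068]
orientation: [3.141, -0.0, 1.622]
force: [0.6, 0.5, -1.4]
finger_gap: 0.0353
grip_force: 60.9
time: 54.6
ee_pos: [0.592, -0.1032, 0.3061]
orientation: [-3.14, -0.001, 1.622]
force: [-0.5, -0.3, -1.8]
finger_gap: 0.0354
grip_force: 60.9
{'time': 54.6, 'ee_pos': [0.592, -0.1032, 0.3061], 'orientation': [-3.1405, -0.0006, 1.622], 'joints': [-0.1728, 0.3006, 0.1038, 1.3752, 0.0003, 1.3468], 'force': [-0.4757, -0.3328, -1.7764], 'finger_gap': 0.0354, 'grip_force': 60.8914}
turn first [-0.0011 -0.0006 -0.0001] then shift [0.015  0.0157 0.1561] | shift in present axes [0.0149 0.0159 0.156 ]
```

```bash
python3 -m inch '[[-1,[0.0075,0.008,0],[0,0,0]],[-1,[0.0075,0.008,0],[0,0,0]],[-1,[0,0,0.03],[0,0,0]],[-1,[0,0,0.03],[0,0,0]],[-1,[0,0,0.03],[0,0,0]],[-1,[0,0,0.03],[0,0,0]],[-1,[0,0,0.02],[0,0,0]],[-1,[0,0,0.01],[0,0,0]],[-1,[0,0,0],[0,0,0]],[-1,[0,0,0],[0,0,0]]]'
python3 -c "
from h import *
s=state(); go([.6069,-.0874,.1085],1.6221)"
```

```text
time: 55.6
ee_pos: [0.6083, -0.0872, 0.1577]
orientation: [3.14, -0.0, 1.622]
force: [-0.4, 0.7, -2.1]
finger_gap: 0.035
grip_force: 61.0
{'time': 55.6, 'ee_pos': [0.6083, -0.0872, 0.1577], 'orientation': [3.1399, -0.0002, 1.6221], 'joints': [-0.1427, 0.3759, -0.1298, 1.0635, 0.0005, 1.3768], 'force': [-0.3554, 0.6889, -2.1464], 'finger_gap': 0.035, 'grip_force': 60.9942}
turn first [ 0.0017 -0.0002 -0.    ] then shift [-0.0001 -0.0014  0.0492] | shift in present axes [-0.0001 -0.0015  0.0492]
```

```bash
python3 -m inch '[[-1,[0,-0.0014,0.01],[0,0,0]],[-1,[0,0,0.01],[0,0,0]],[-1,[0,0,0.01],[0,0,0]],[-1,[0,0,0.008],[0,0,0]],[-1,[0,0,0.006],[0,0,0]],[-1,[0,0,0.004],[0,0,0]],[-1,[0,0,0.001],[0,0,0]],[-1,[0,0,0],[0,0,0]],[-1,[0,0,0],[0,0,0]]]'
python3 -c "
from h import *
s=state()"
```

```text
time: 56.5
ee_pos: [0.6062, -0.0874, 0.1082]
orientation: [3.141, -0.0, 1.622]
force: [-2.7, 0.9, 5.2]
finger_gap: 0.0351
grip_force: 61.5
{'time': 56.5, 'ee_pos': [0.6062, -0.0874, 0.1082], 'orientation': [3.1411, -0.0003, 1.6218], 'joints': [-0.1435, 0.409, -0.2004, 0.961, 0.0004, 1.3763], 'force': [-2.7422, 0.9423, 5.2104], 'finger_gap': 0.0351, 'grip_force': 61.5491}
```

Seated: there is light contact at the same height as before. I'll release, rise, back away over the tub and check.

```bash
python3 -m inch '[[-0.1,[0,0,0],[0,0,0]],[0,[0,0,0],[0,0,0]],[0.15,[0,0,0],[0,0,0]],[0.2,[0,0,0],[0,0,0]],[0.2,[0,0,0],[0,0,0]],[0.2,[0,0,-0.01],[0,0,0]],[0.2,[0,0,-0.02],[0,0,0]],[0.2,[0,0,-0.03],[0,0,0]],[0.2,[0,0,-0.04],[0,0,0]],[0.2,[0,0,-0.04],[0,0,0]],[0.2,[0,0,-0.04],[0,0,0]],[0.2,[0,0,-0.03],[0,0,0]],[0.2,[0.003,-0.03,0],[0,0,0]],[0.2,[0.003,-0.03,0],[0,0,0]],[0.2,[0.004,-0.025,0],[0,0,0]],[0.2,[0,0,0],[0,0,0]],[0.2,[0,0,0],[0,0,0]],[0.2,[0,0,0],[0,0,0]]]'
python3 - <<'E'
from h import *
s=state(); c=cam('wrist','end')
spot('wrist','detector','detector_tip','solvent_bottle','screw_box')
r=imaging.silhouettes('wrist','detector')[0]
v,u=np.nonzero(r['mask']); q=world(c,u,v); k=(q[:,2]>.132)&(q[:,2]<.146); print(cv2.minAreaRect((q[k][:,:2]*1000).astype(np.float32)))
for n in('scene','side'):
    c=cam(n,'end_'+n); spot(n,'bell_medium','bell_large','detector')
E
```

```text
time: 58.3
ee_pos: [0.5216, -0.082, 0.318]
orientation: [3.14, -0.0, 1.622]
force: [-0.7, 0.3, -0.3]
finger_gap: 0.051
grip_force: 0.0
{'time': 58.3, 'ee_pos': [0.5216, -0.082, 0.318], 'orientation': [3.1402, -0.0002, 1.6219], 'joints': [-0.1562, 0.155, -0.0535, 1.361, 0.0005, 1.3635], 'force': [-0.7024, 0.3331, -0.2789], 'finger_gap': 0.051, 'grip_force': 0.0}
wrist detector [ 0.6073 -0.0861  0.1066] 0.61
wrist detector [ 0.589  -0.301  -0.0025] 0.31
wrist detector_tip [ 0.6082 -0.1872  0.0302] 0.7
wrist solvent_bottle [ 0.5901 -0.2989 -0.0009] 0.67
wrist screw_box [ 0.6578  0.0576 -0.0031] 0.61
((604.8956298828125, -91.98706817626953), (36.95008087158203, 143.10105895996094), 2.6629464626312256)
scene bell_medium [0.4452 0.1354 0.0051] 0.86
scene bell_large [0.4561 0.2248 0.0075] 0.71
scene detector [ 0.604  -0.0843  0.113 ] 0.61
side bell_medium [0.4624 0.2232 0.0068] 0.73
side bell_medium [0.4465 0.1407 0.0074] 0.69
side bell_large [0.4558 0.2299 0.0051] 0.96
side detector [ 0.6061 -0.0869  0.115 ] 0.94
side detector [ 0.5071  0.2994 -0.0015] 0.68
```

View pics/end.png

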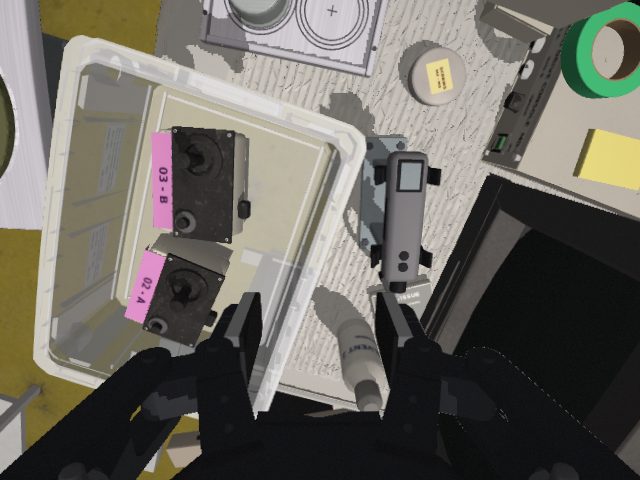

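The detector is back in its saddles at px (404,215), within 1 mm of where it started. The bells are still on their rings, and the bottle and tin are undisturbed.

```bash
python3 -c "
from workcell import order
print(order.close_job())"
```

```text
the job is handed in; nothing more can be done
None
```

The job is handed in, with no verdict returned: I shut the valve, put the medium and large bells on the two front rings (no small bell was present; the large one was knocked aside once and re-measured), scanned both beads in order, and laid the detector back in its cradle.

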